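Roll the track pins home

ROBOT

A 6-joint arm with a two-finger parallel gripper is mounted at the origin on the work surface. World frame = base frame: x ahead of the robot, y to its left, z up, the work surface at z = 0. Lengths are in m, angles in rad, forces in N, time in s.
With the tool pointing down it reaches from about 0.3 to 0.775 m from the base axis. Payload 14.6 kg.
Tool frame: the origin (TCP) lies between the finger pads; the fingertips stand 8 mm ahead of it and the grasp point (between the pads) lies 11 mm behind it (ctrl.tip_reach is the distance from the TCP to the fingertips, in m); y points along the fingers, z is the direction in which the jaws open and shut, and the axes are right-handed (so a half turn about y gives the same grasp; the last joint's range is limited). The gripper opens to 94 mm and grips with 3 to 60 N. Pads are 16 mm wide; open, the fingers measure 119 mm over their backs; the gripper's body (75 mm by 177 mm) begins 78 mm behind the grasp point.
Start: joints at [-1.352, 0.3, 1.521, -0, 1.321, -0.067], TCP at [0.155, -0.528, 0.213] pointing down, gripper open.
Joint ranges: [-3.03, 3.03], [-0.79, 2.21], [0.23, 2.52], [-1.04, 4.18], [0, 3.07], [-2.55, 2.55]. Speed limits (rad/s): [2.22, 2.22, 2.57, 3.14, 3.14, 3.14].

INTERFACE

Orientations are given as [roll, pitch, yaw] about the fixed x, y, z axes, in that order (R = Rz(yaw) Ry(pitch) Rx(roll)).
In Python, from station import ctrl gives the robot as it stands.
- The arm moves only by the tool play_rows, never from a script. Its arguments are lists of equal length, an entry for each row: "twist": the turn, a rotation vector about the world's x, y, z as a fraction of full scale, a list of three; "travel": the shift along the world's x, y, z as a fraction of full scale, a list of three; "grip": the gripper's target within -1 to 1 (shut at 1, half-way at 0, fully open at -1). A call has 1 to 12 rows; each row shifts and turns the commanded pose from where the row before left it; what a row does not reach is not made up. Full scale, the value 1, is 5 cm for a shift and 90 degrees for a turn. A row lasts 1/10 s, in which the tool goes at most 50 mm and 8.59 degrees, less where a joint would pass 70% of its speed; a pose out of reach is approached as far as the arm can. A call with a number of a shift or a turn outside -1 to 1 is refused whole. A call with a gripper value outside its range is refused whole. The fingers move at their own pace and stop on an object; "force" is the grip in N (left out, the last holds). Time passes only in rows, so rows that do not move let the fingers close. It gives the time, the measured TCP pose, the force and the opening at its end, in the units of the state.
- ctrl.get_obs(): the state, without advancing time (a new reading comes with each control period).
- ctrl.camera(name): name is "side" or "top"; returns a dict with "img" (384x512x3 uint8, red, green, blue), "vfov" (degrees; the focal length in pixels is half the picture's height over the tangent of half this angle, whatever the lens; pixels are square), "cx", "cy" (the principal point, pixels), "k1" (the pictures are not rectified: a ray, as slopes to the right and down, at radius r is drawn at 1 + k1 r^2 times it, then the intrinsics apply), "rvec" (rotation vector, rad) and "tvec" (3), from world to camera coordinates, as OpenCV has them. Camera axes: x right, y down, z forward; pixel columns grow to the right and rows downward; lengths in m; the calibration is good to about 2 mm. A picture is of the moment at which its call begins. There is no depth.
- ctrl.hand_in(): hands the job in, once; it reports no verdict.
Trained networks look in a picture, given as the dict that the camera call returned (one of the last four; its "shot" number tells which), for a name from the list of things; names that differ only in an ending like _2 or _b are one class to them, and where a whole thing is asked for, a point or a joint stands for the part that bears it (a point fixed in the world has none). Each returns a list of dicts, best first, with "confidence" (0 to 1); they miss things now and then, are a little off and sometimes report something else, mostly with a low value. They report only what shows in the picture. A call takes as long as a camera call. They do not tell look-alikes from the thing itself.
- ctrl.boxes_of(name, picture): "point" ([column, row] in pixels, amid what is visible of it).
- ctrl.trace(name, picture): "pixels" (384x512 bool, what is visible of it) and "point" ([column, row] in pixels, amid what is visible of it).
The state is a dict: "time_s": time; "qpos": joint angles; "joint_vel": joint speeds; "tau": joint torques, N m; "ee_pos": TCP position; "eef_rot": TCP orientation; "force": force on the tool from outside, world axes, zero at the start; "moment": the same for the moment, N m; "grip_width": finger opening in m.
Only numpy, scipy, OpenCV 4.12 (cv2) and the standard library are available. Lean on these libraries where they do the work, as an engineer would, in place of code of your own. Each camera call takes 0.05 s, during which the arm holds its last target.

TASK

Lift the aluminium roller out of its cradle, lay it across the start of the grey track jig and let go of it. Then, with the closed fingertips laid flat on top of the roller as a palm, roll it (do not drag it) along the track up against the end stop, pressing firmly enough that all three steel caps go down flush but never so hard that the plastic links crack. Leave the roller lying at the stop, touch the jig with the roller only, and leave the other things on the desk where they are.

Things in the scene. Friction and masses are not known exactly. Their poses are not given: they have to be found in the camera images.
- roller: Solid aluminium roller, 36 mm diameter, 64 mm long, 0.12 to 0.24 kg. Origin at its centre, on its axis. Its axis is its own y; at the start its own z points up and it lies in the cradle with its axis level, 24 mm above the desk. It rolls freely along its own x. Rolling under a flat palm, its centre travels half as far as the palm.
- cradle: Grey plastic rest plate, 50 (x) by 80 (y) by 6 mm, with two ribs 3 mm high along y, 11.5 to 15.5 mm either side of the middle, between which the roller lies on the plate. Origin at the centre of its underside on the desk. Fixed. It stands left or right of the jig; the spare track lies on the other side.
- jig: Track press jig fixed to the desk, base plate 180 (x) by 96 (y) by 6 mm, origin at the centre of its underside. Over it a floating run of black plastic track, 70 mm wide, x = -72 to +45 mm, top 36 mm above the desk: the floor on which the roller rolls along the jig's +x, axis along y. Pressed, the track gives way softly (3 to 5 N) by 1 to 11 mm, differing each time, then bottoms firmly.
- frame: Grey walls round the track, fixed on the jig, same origin and axes as the jig. Side guides along x: inner faces y = +-37 mm, top 45 mm above the desk. Low start wall: face x = -72 mm, top 42 mm. End stop (tall wall): face x = +46 mm, top 55 mm.
- jig_start (a point): Where the roller's centre belongs when laid at the start: jig frame x = -50, y = 0, z = 54 mm. It stays there by itself between the start wall and the first cap. Pressed through the roller, the track first sinks softly and only when it has bottomed do the caps go in. Its links crack if the roller presses on them with more than 22 N: a palm force of about 9 N, felt, is right. The track rises again when let go.
- jig_end (a point): Where the roller's centre is when it lies against the end stop, the track not pressed: jig frame x = +28, y = 0, z = 54 mm.
- cap1 (a joint): First of three stiff steel caps across the track (jig x = -26 mm), 10 mm long in x, 40 mm wide, 2.5 mm proud at first. Value: metres pushed down, 0.0025 = flush, at most 0.003. A cap goes down only under more than 5 N, more than the roller's weight, and stays where it was pushed.
- cap2 (a joint): Second cap (jig x = -6 mm), as cap1.
- cap3 (a joint): Third cap (jig x = +14 mm), as cap1.
- spare_track: Loose black plastic track segment, 112 by 40 mm, 14 mm high, lying on the desk on the other side of the jig from the cradle. Origin at the centre of its underside. Not to be disturbed.
- hemostat: Loose steel hemostat clamp, 170 mm long, 8 mm high, lying between the robot and the jig, origin at its pivot, long axis its own x. Not to be disturbed.
- brush_tub: Frosted plastic tub of brushes behind the jig, 80 mm diameter, 85 mm high, brushes to 175 mm. Origin under its centre. Not to be disturbed.
- thinner_jar: Clear jar behind the jig, 48 mm diameter, 60 mm high. Origin under its centre. Not to be disturbed.
- paint_jar: Small grey jar behind the jig, 34 mm diameter, 45 mm high. Origin under its centre. Not to be disturbed.
Things that resemble listed ones, but are neither listed nor needed, are in the scene too. Leave any green or yellow look-alike of the jig alone.

How it is judged:
By the outcome, as a careful person would: the job done as asked, in the order asked, and still so for the second after the job is handed in, with the robot touching nothing.
It also fails if it takes over 72 s, if anything falls off the work surface, if the arm or the gripper's body presses on something with over 40 N, if the wrist force passes 120 N, or if a joint passes its speed limit or range.

## Working session

There is one attempt and no reset: what is moved stays moved. The work goes in short steps, Python scripts to look and compute and a tool call to move; the robot and the scene stay as the last step left them, time stands still between calls to the robot, and variables do not carry over. Pictures are saved under pics/ and viewed, and the job is handed in when it is done.

Besides the shell and the picture viewer there is one more tool, called after "Emit:" as name(argument=value, ...) on one line, values as JSON. play_rows: Moves the arm, as the interface text tells. Its arguments: {"type":"object","properties":{"twist":{"type":"array"},"travel":{"type":"array"},"grip":{"type":"array"},"force":{"type":"number"}},"required":["twist","travel","grip"]}

```bash
ls; mkdir -p pics; cat > h.py <<'E'
import numpy as np, cv2
from station import ctrl
def K(p):
    h=p["img"].shape[0]; f=h/2/np.tan(np.radians(p["vfov"])/2)
    return np.array([[f,0,p["cx"]],[0,f,p["cy"]],[0,0,1]]), np.array([p["k1"],0,0,0,0.])
def proj(p,X):
    k,d=K(p); return cv2.projectPoints(np.asarray(X,float).reshape(-1,1,3),np.array(p["rvec"],float),np.array(p["tvec"],float),k,d)[0].reshape(-1,2)
def ray(p,uv):
    k,d=K(p); n=cv2.undistortPoints(np.array(uv,float).reshape(-1,1,2),k,d).reshape(-1,2)
    R=cv2.Rodrigues(np.array(p["rvec"],float))[0]; o=-R.T@np.array(p["tvec"],float).ravel()
    return o,(np.c_[n,np.ones(len(n))]@R)
def atz(p,uv,z):
    o,d=ray(p,uv); return o+d*((z-o[2])/d[:,2])[:,None]
def save(p,name,s=1.5):
    im=cv2.cvtColor(p["img"],cv2.COLOR_RGB2BGR); cv2.imwrite("pics/"+name,cv2.resize(im,None,fx=s,fy=s,interpolation=cv2.INTER_CUBIC))
E
python3 - <<'E'
from h import *
import pickle
o=ctrl.get_obs(); print(o, ctrl.tip_reach)
for n in ["top","side"]:
    p=ctrl.camera(n); save(p,n+"0.png"); print(n,p["vfov"],p["k1"],p["cx"],p["cy"])
    pickle.dump(p,open(n+"0.pkl","wb"))
    for t in ["roller","cradle","jig","frame","spare_track","hemostat","brush_tub","thinner_jar","paint_jar"]:
        for b in ctrl.boxes_of(t,p): print(t,np.round(b["point"]),round(b["confidence"],2))
E
```

```text
pics
{'time_s': 0.0, 'qpos': array([-1.35160484e+00,  3.00465085e-01,  1.52157241e+00, -5.85814841e-06,
        1.32068667e+00, -6.65923875e-02]), 'joint_vel': array([ 0.00050911, -0.00082104,  0.00020177,  0.00116267, -0.0002836 ,
       -0.0005707 ]), 'tau': array([-2.75664141e-03, -5.31807876e+01, -3.52732587e+01,  7.06564612e-02,
        2.43387348e-02, -8.21946969e-05]), 'ee_pos': array([ 0.15499626, -0.52745107,  0.21289329]), 'eef_rot': array([-1.57192571e+00,  6.96328140e-05, -2.85580736e+00]), 'force': array([-0.20639399,  0.58894768, -0.83813246]), 'moment': array([-0.0107615 ,  0.0140683 , -0.00273737]), 'grip_width': 0.0943032156505514} 0.008
top 45.730576738376 -0.15045572580362887 261.6997505125831 196.2652041835074
roller [326. 224.] 0.54
cradle [312. 225.] 0.47
cradle [260. 248.] 0.16
jig [329. 290.] 0.92
jig [408. 222.] 0.8
jig [116. 293.] 0.78
jig [215. 186.] 0.62
frame [235. 185.] 0.73
spare_track [126. 223.] 0.89
hemostat [246. 250.] 0.58
brush_tub [184. 115.] 0.67
thinner_jar [238. 123.] 0.81
side 43.17029854112201 -0.04289273930222205 256.318044063231 194.59659199377728
roller [256. 252.] 0.82
cradle [254. 256.] 0.64
jig [200. 277.] 0.98
jig [288. 323.] 0.93
jig [160. 146.] 0.84
jig [259. 173.] 0.81
frame [263. 180.] 0.91
frame [253. 256.] 0.43
frame [256. 168.] 0.38
spare_track [209. 133.] 0.59
spare_track [256. 170.] 0.23
hemostat [206. 218.] 0.62
brush_tub [299. 136.] 0.95
thinner_jar [314. 172.] 0.72
paint_jar [301. 138.] 0.66
paint_jar [334. 202.] 0.64
```

View pics/top0.png

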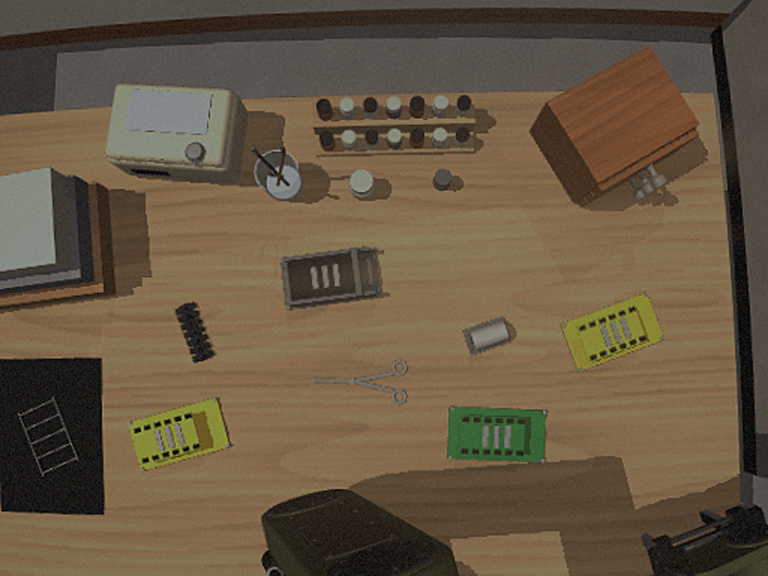

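View pics/side0.png

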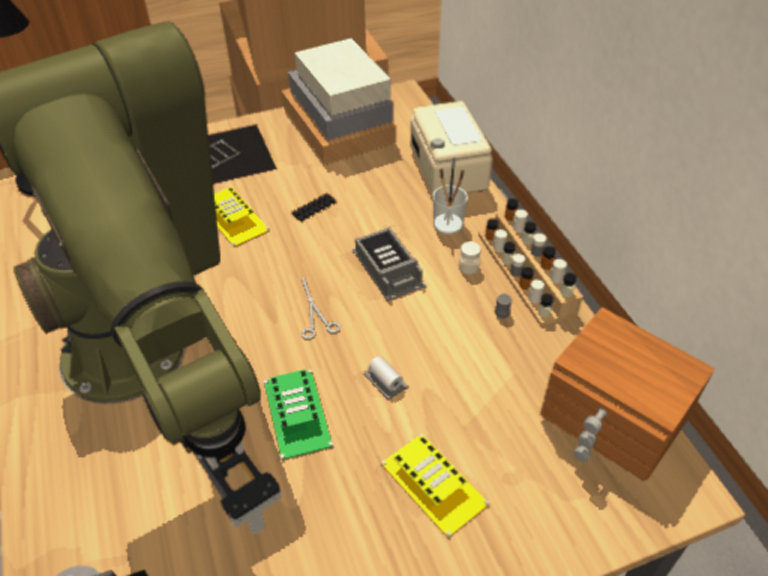

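The top view shows the grey jig at about (221,185) px, original scale, with its tall stop at the right end. The roller in its grey cradle is at (325,223), the spare track at (130,221) and the hemostat at (245,253). 

Possible mix-ups for the jig are the green one at (331,290) and the yellow ones at (408,222) and (119,289). I saw no second grey roller. My choices are the grey jig and the roller in the grey cradle, which I'll check in close crops.

```bash
python3 - <<'E'
from h import *
import pickle
p=pickle.load(open("top0.pkl","rb")); s=pickle.load(open("side0.pkl","rb"))
def crop(p,u,v,w,h,k): 
    im=cv2.cvtColor(p["img"],cv2.COLOR_RGB2BGR)[v:v+h,u:u+w]; return cv2.resize(im,None,fx=k,fy=k,interpolation=cv2.INTER_CUBIC)
a=crop(p,180,155,80,60,5);b=crop(p,296,195,80,60,5);c=crop(s,230,148,80,60,5);d=crop(s,220,225,80,60,5)
cv2.imwrite("pics/crop1.png",np.vstack([np.hstack([a,b]),np.hstack([c,d])]))
for n in (p,s):
  o,_=ray(n,[[0,0]]); print(o)
for n,z in (("jig",0),):
  print(atz(p,[[215,186]],0.04))
print(atz(p,[[326,224],[221,185],[130,221],[245,253]],0.024))
E
```

```text
[ 0.44262384 -0.08922832  1.2682692 ]
[ 0.18669238 -1.05918927  1.1603029 ]
[[0.58133755 0.03708406 0.04      ]]
[[ 0.47063285 -0.26309906  0.024     ]
 [ 0.58546968  0.0221165   0.024     ]
 [ 0.4922065   0.27724839  0.024     ]
 [ 0.39770179 -0.03966775  0.024     ]]
```

View pics/crop1.png

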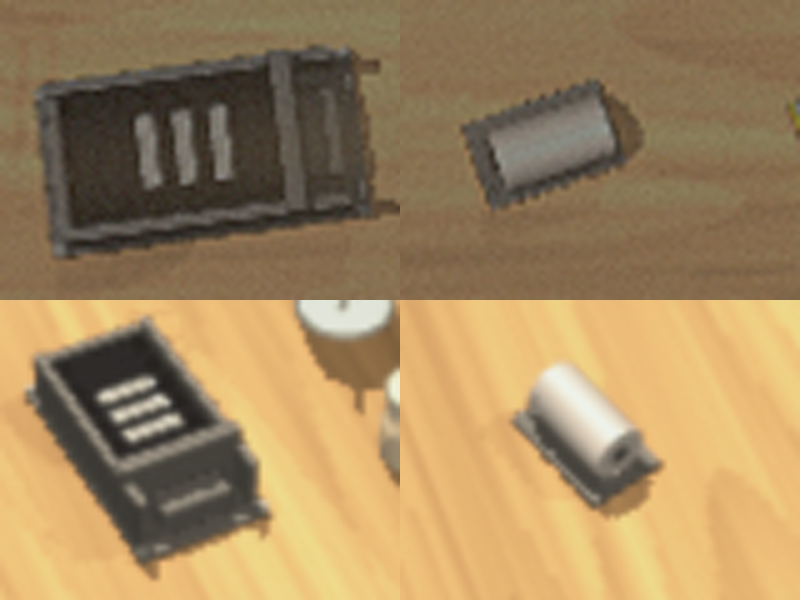

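```bash
python3 - <<'E'
from h import *
import pickle
for n in ["top","side"]:
    p=ctrl.camera(n); D={"p":p}
    for t in ["roller","cradle","jig","frame","cap1","spare_track","hemostat","brush_tub","thinner_jar","paint_jar"]:
        D[t]=ctrl.trace(t,p)
        print(n,t,[(np.round(b["point"]).tolist(),int(b["pixels"].sum()),round(b["confidence"],2)) for b in D[t]])
    # caps by brightness
    g=p["img"].mean(2); c=(220,182) if n=="top" else (259,168)
    thr={"top":95,"side":150}[n]
    m=np.zeros(g.shape,np.uint8); r=18; m[c[1]-r:c[1]+r,c[0]-r:c[0]+r]=(g>thr)[c[1]-r:c[1]+r,c[0]-r:c[0]+r]
    N,l,st,ce=cv2.connectedComponentsWithStats(m)
    print(st[1:],ce[1:])
    pickle.dump(D,open(n+"1.pkl","wb"))
E
```

```text
top roller [([326.0, 223.0], 289, 0.59)]
top cradle [([312.0, 226.0], 161, 0.57), ([238.0, 123.0], 258, 0.48), ([209.0, 186.0], 60, 0.24), ([237.0, 184.0], 740, 0.22)]
top jig [([217.0, 185.0], 1382, 0.95), ([120.0, 291.0], 2004, 0.69), ([326.0, 292.0], 2269, 0.68), ([408.0, 223.0], 1978, 0.66)]
top frame [([236.0, 181.0], 755, 0.7)]
top cap1 [([416.0, 219.0], 60, 0.64), ([216.0, 184.0], 52, 0.62), ([329.0, 289.0], 54, 0.62), ([236.0, 182.0], 789, 0.61), ([209.0, 187.0], 71, 0.5), ([224.0, 181.0], 36, 0.5), ([411.0, 216.0], 49, 0.49), ([405.0, 222.0], 69, 0.48), ([216.0, 184.0], 1267, 0.48), ([102.0, 292.0], 19, 0.4), ([324.0, 290.0], 57, 0.39), ([120.0, 288.0], 33, 0.38)]
top spare_track [([128.0, 220.0], 489, 0.89)]
top hemostat [([245.0, 250.0], 185, 0.68)]
top brush_tub [([186.0, 118.0], 786, 0.68)]
top thinner_jar [([238.0, 122.0], 306, 0.71)]
top paint_jar []
[[202 164  36   6 120]
 [215 177   4  15  43]
 [222 176   4  15  45]
 [207 178   5  14  45]
 [226 197   2   1   2]
 [230 196   2   1   2]
 [215 198   3   1   3]] [[215.08333333 165.49166667]
 [216.41860465 184.18604651]
 [
[... 338 characters left out ...]
8.0], 508, 0.55)]
side frame [([261.0, 180.0], 747, 0.8)]
side cap1 [([196.0, 259.0], 35, 0.62), ([294.0, 317.0], 33, 0.51), ([252.0, 257.0], 125, 0.46)]
side spare_track [([211.0, 136.0], 243, 0.68)]
side hemostat [([207.0, 214.0], 114, 0.73)]
side brush_tub [([300.0, 136.0], 741, 0.91), ([312.0, 172.0], 246, 0.6), ([210.0, 215.0], 147, 0.29)]
side thinner_jar [([312.0, 174.0], 277, 0.76)]
side paint_jar [([262.0, 178.0], 682, 0.61)]
[[241 150  36  22 315]
 [250 164  11   4  18]
 [253 167  11   5  19]
 [255 171  11   5  20]
 [241 178   6   8  28]] [[263.58412698 155.95555556]
 [254.72222222 165.5       ]
 [257.89473684 169.        ]
 [260.25       172.9       ]
 [242.78571429 182.75      ]]
```

```bash
cat > fit.py <<'E'
from h import *
import pickle
from scipy.optimize import minimize, least_squares
T=pickle.load(open("top1.pkl","rb"));S=pickle.load(open("side1.pkl","rb"))
def place(P,x,y,a):
    P=np.asarray(P,float); c,s=np.cos(a),np.sin(a)
    return np.c_[x+c*P[:,0]-s*P[:,1],y+s*P[:,0]+c*P[:,1],P[:,2]]
th=np.linspace(0,2*np.pi,24,endpoint=False)
CYL=np.vstack([np.c_[.018*np.cos(th),np.full(24,y),.018*np.sin(th)+.024] for y in(-.032,.032)])
def box(x0,x1,y0,y1,z0,z1): return np.array([[x,y,z] for x in(x0,x1) for y in(y0,y1) for z in(z0,z1)])
def sil(p,W,k=8):
    q=cv2.convexHull((proj(p,W).astype(np.float32)+.5)*k)
    m=np.zeros((384*k,512*k),np.uint8); cv2.fillConvexPoly(m,q.astype(np.int32),255)
    return cv2.resize(m,(512,384),interpolation=cv2.INTER_AREA)/255.
if __name__=="__main__":
    caps=[[-.026,0,.0385],[-.006,0,.0385],[.014,0,.0385]]
    ot=[[209.04,184.64],[216.42,184.19],[223.6,183.13]]; os=[[254.72,165.5],[257.9,169],[260.25,172.9]]
    # inner corners clicks top crop
    cl=lambda a,o:(np.array(a,float)+.5)/5-.5+np.array(o)
    for use in ("both","top","side"):
        def res(v):
            W=place(caps,*v); r=[]
            if use!="side": r.append(proj(T["p"],W)-ot)
            if use!="top": r.append(proj(S["p"],W)-os)
            return np.concatenate(r).ravel()
        r=least_squares(res,[.585,.022,-1.45]); print("caps",use,r.x[:2],np.degrees(r.x[2]),np.abs(r.fun).max())
    mt,ms=T["roller"][0]["pixels"].astype(float),S["roller"][0]["pixels"].astype(float)
    for use in ("both","top","side"):
        def c(v):
            W=place(CYL,v[0],v[1],v[2]); e=0
            if use!="side": e+=np.abs(sil(T["p"],W)-mt).sum()
            if use!="top": e+=np.abs(sil(S["p"],W)-ms).sum()
            return e
        b=min((minimize(c,[.47,-.263,a],method="Nelder-Mead",options=dict(initial_simplex=[[.47,-.263,a],[.475,-.263,a],[.47,-.258,a],[.47,-.263,a+.15]])) for a in(-1.4,-1.2,-1.0)),key=lambda r:r.fun)
        print("roller",use,b.x[:2],np.degrees(b.x[2]),b.fun)
E
python3 fit.py
```

```text
caps both [0.58843015 0.02642316] -84.760442035399 0.8638853913883509
caps top [0.58738267 0.02747884] -85.60060046798536 0.20348150135632181
caps side [0.58962095 0.02384563] -83.45570317461929 0.2906715604567012
roller both [ 0.47399387 -0.26341607] -160.89571456932123 88.62745098039215
roller top [ 0.47163888 -0.26043522] -163.3371045185488 39.20392156862745
roller side [ 0.4750629  -0.26503951] 18.22635799727614 18.50980392156863
```

```bash
cat > ov.py <<'E'
from fit import *
import sys
def ov(J,R,name):
    out=[]
    for D,cj,cr in((T,(180,155),(296,195)),(S,(230,148),(220,225))):
        p=D["p"]
        for kind,(u,v) in(("j",cj),("r",cr)):
            k=5; im=cv2.cvtColor(p["img"],cv2.COLOR_RGB2BGR)[v:v+60,u:u+80]
            im=cv2.convertScaleAbs(im,alpha=1.5); im=cv2.resize(im,None,fx=k,fy=k,interpolation=cv2.INTER_CUBIC)
            def L(P,pose,c):
                q=(proj(p,place(P,*pose))-[u,v]+.5)*k
                cv2.polylines(im,[np.round(q).astype(np.int32)],True,c,1)
            if kind=="j":
                rec=lambda x0,x1,y0,y1,z:[[x0,y0,z],[x1,y0,z],[x1,y1,z],[x0,y1,z]]
                L(rec(-.09,.09,-.048,.048,.006),J,(0,255,0))
                L(rec(-.072,.046,-.037,.037,.045),J,(0,255,255))
                L(rec(.046,.046,-.037,.037,.055),J,(0,0,255))
                for x in(-.026,-.006,.014): L(rec(x-.005,x+.005,-.02,.02,.0385),J,(255,0,255))
            else:
                L(rec(-.025,.025,-.04,.04,.006),R,(0,255,0))
                q=(proj(p,place(CYL,*R))-[u,v]+.5)*k
                cv2.polylines(im,[cv2.convexHull(q.astype(np.float32)).astype(np.int32)],True,(0,255,255),1)
            out.append(im)
    cv2.imwrite("pics/"+name,np.vstack([np.hstack(out[:2]),np.hstack(out[2:])]))
if __name__=="__main__":
    a=[float(x) for x in sys.argv[2:]]
    ov((a[0],a[1],np.radians(a[2])),(a[3],a[4],np.radians(a[5])),sys.argv[1])
E
python3 ov.py ov1.png .5884 .0264 -84.8 .474 -.2634 19
```

```text
(no output)
```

View pics/ov1.png

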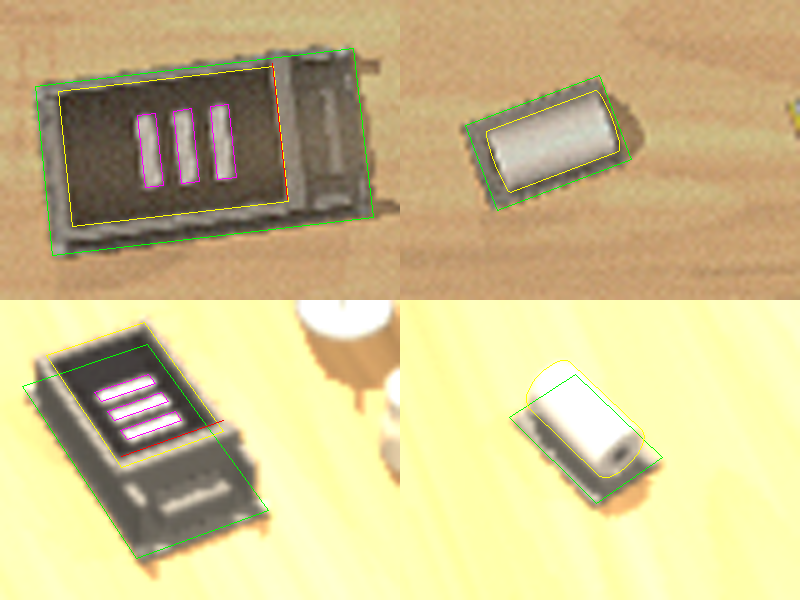

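The overlays match in both views. The jig is at about (0.588, 0.026) with +x at -85°. The roller is at about (0.473, -0.262) with its own x at 19°.

Emit:
play_rows(twist=[[0, 0, 0.0857], [0, 0, 0.0857], [0, 0, 0.0857], [0, 0, 0.0857], [0, 0, 0.0857], [0, 0, 0.0857], [0, 0, 0.0857], [0, 0, 0.0857], [0, 0, 0.0857], [0, 0, 0.0857], [0, 0, 0.0857], [0, 0, 0.0857]], travel=[[0.53, 0.44, 0], [0.53, 0.44, 0], [0.53, 0.44, 0], [0.53, 0.44, 0], [0.53, 0.44, 0], [0.53, 0.44, 0], [0.53, 0.44, 0], [0.53, 0.44, 0], [0.53, 0.44, 0], [0.53, 0.44, 0], [0.53, 0.44, 0], [0.53, 0.44, 0]], grip=[-1, -1, -1, -1, -1, -1, -1, -1, -1, -1, -1, -1], force=20)

```text
time_s: 3.3
ee_pos: [0.4741, -0.2626, 0.2136]
eef_rot: [-1.571, -0.0, -1.235]
force: [0.1, 0.3, 0.9]
grip_width: 0.0936
```

Emit:
play_rows(twist=[[0, 0, 0], [0, 0, 0], [0, 0, 0], [0, 0, 0], [0, 0, 0], [0, 0, 0]], travel=[[0, 0, -0.45], [0, 0, -0.45], [0, 0, -0.45], [0, 0, -0.45], [0, 0, -0.45], [0, 0, -0.3]], grip=[-1, -1, -1, -1, -1, -1])

```text
time_s: 3.9
ee_pos: [0.4726, -0.2634, 0.0844]
eef_rot: [-1.572, 0.001, -1.24]
force: [0.6, -0.2, 0.1]
grip_width: 0.0937
```

```bash
cat > look.py <<'E'
from h import *
import sys
nm,cam,u,v,w,h=sys.argv[1],sys.argv[2],*map(int,sys.argv[3:7])
p=ctrl.camera(cam); im=cv2.cvtColor(p["img"],cv2.COLOR_RGB2BGR)[v:v+h,u:u+w]
im=cv2.convertScaleAbs(im,alpha=1.8 if cam=="top" else 1)
k=min(800/w,600/h); cv2.imwrite("pics/"+nm,cv2.resize(im,None,fx=k,fy=k,interpolation=cv2.INTER_CUBIC))
o=ctrl.get_obs(); print(o["time_s"],np.round(o["ee_pos"],4),np.round(o["force"],1))
E
python3 look.py s2.png side 190 190 130 100;python3 look.py t2.png top 256 165 130 100
```

```text
3.95 [ 0.4719 -0.263   0.0825] [-0.7  0.2 -2. ]
4.0 [ 0.4722 -0.2631  0.0841] [-0.3 -0.2  0.7]
```

View pics/s2.png

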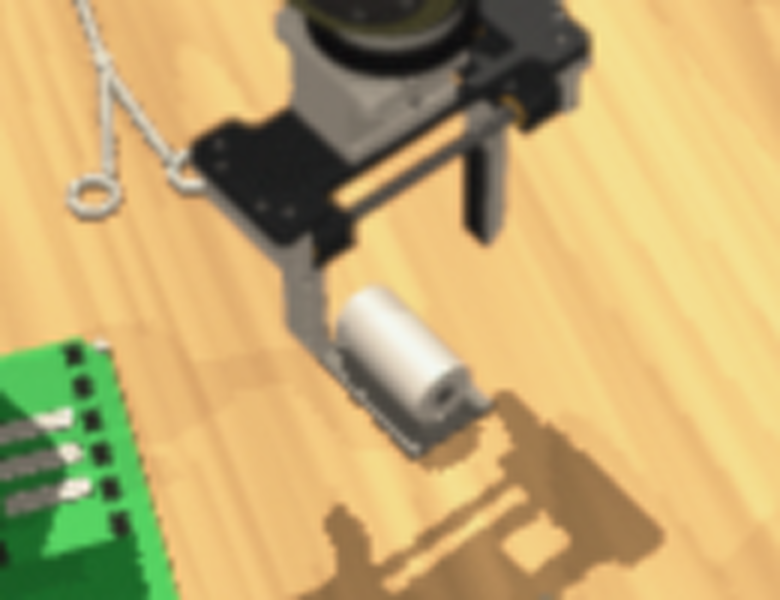

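View pics/t2.png

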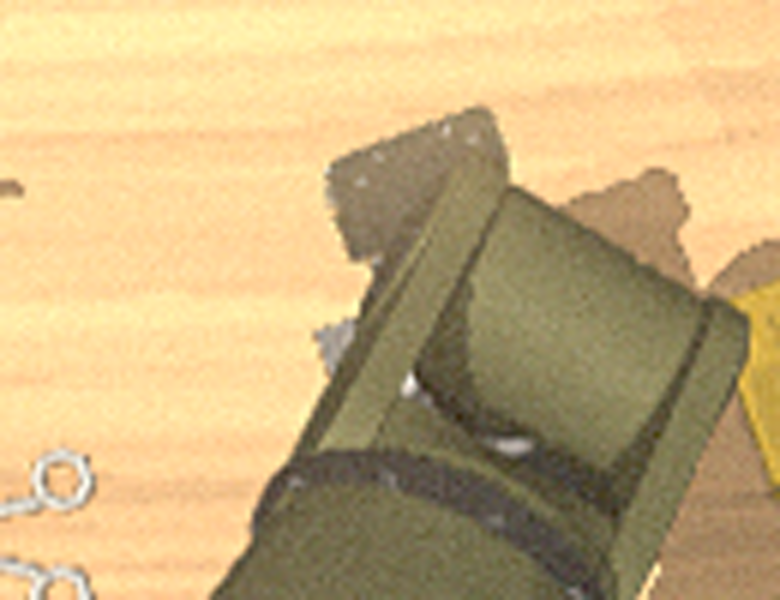

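The side view shows the open fingers on either side of the roller and lined up with it. Next I'll descend and grip.

Emit:
play_rows(twist=[[0, 0, 0], [0, 0, 0], [0, 0, 0], [0, 0, 0], [0, 0, 0], [0, 0, 0], [0, 0, 0], [0, 0, 0], [0, 0, 0], [0, 0, 0], [0, 0, 0], [0, 0, 0]], travel=[[0.01, 0.01, -0.3], [0, 0, -0.3], [0, 0, -0.3], [0, 0, -0.2], [0, 0, -0.1], [0, 0, 0], [0, 0, 0], [0, 0, 0], [0, 0, 0], [0, 0, 0], [0, 0, 0], [0, 0, 0]], grip=[-1, -1, -1, -1, -1, -1, 1, 1, 1, 1, 1, 1], force=15)

```text
time_s: 5.2
ee_pos: [0.4736, -0.2632, 0.026]
eef_rot: [-1.571, -0.0, -1.24]
force: [0.2, -0.5, -0.5]
grip_width: 0.0493
```

Emit:
play_rows(twist=[[0, 0, 0], [0, 0, 0], [0, 0, 0], [0, 0, 0]], travel=[[0, 0, 0], [0, 0, 0], [0, 0, 0], [0, 0, 0]], grip=[1, 1, 1, 1])

```text
time_s: 5.6
ee_pos: [0.4737, -0.2632, 0.026]
eef_rot: [-1.571, -0.0, -1.24]
force: [0.7, 0.1, 0.6]
grip_width: 0.0356
```

Emit:
play_rows(twist=[[0, 0, 0], [0, 0, 0], [0, 0, 0], [0, 0, 0], [0, 0, 0], [0, 0, 0], [0, 0, 0], [0, 0, 0]], travel=[[0, 0, 0.1], [0, 0, 0.3], [0, 0, 0.4], [0, 0, 0.4], [0, 0, 0.4], [0, 0, 0.4], [0, 0, 0.4], [0, 0, 0.1]], grip=[1, 1, 1, 1, 1, 1, 1, 1])

```text
time_s: 6.4
ee_pos: [0.474, -0.2635, 0.153]
eef_rot: [-1.569, -0.002, -1.24]
force: [-0.1, -0.2, -2.4]
grip_width: 0.0355
```

Emit:
play_rows(twist=[[0, 0, 0.077], [0, 0, 0.077], [0, 0, 0.077], [0, 0, 0.077], [0, 0, 0.077], [0, 0, 0.077], [0, 0, 0.077], [0, 0, 0.077], [0, 0, 0.077], [0, 0, 0.077], [0, 0, 0.077], [0, 0, 0]], travel=[[0.2, 0.6, 0], [0.2, 0.62, 0], [0.2, 0.62, 0], [0.2, 0.62, 0], [0.2, 0.62, 0], [0.2, 0.62, 0], [0.2, 0.62, 0], [0.2, 0.62, 0], [0.2, 0.62, 0], [0.2, 0.62, 0], [0.2, 0.6, 0], [0, 0, 0]], grip=[1, 1, 1, 1, 1, 1, 1, 1, 1, 1, 1, 1])

```text
time_s: 7.6
ee_pos: [0.5836, 0.0788, 0.1498]
eef_rot: [-1.57, 0.001, 0.097]
force: [0.4, 0.3, -2.9]
grip_width: 0.0356
```

```bash
python3 look.py s3.png side 190 100 130 100;python3 look.py t3.png top 150 120 130 100; python3 -c "
from h import *
o=ctrl.get_obs();print(o['eef_rot'],o['grip_width'],o['qpos'])"
```

```text
7.65 [0.5833 0.0772 0.1498] [-0.1 -0.2 -1.6]
7.7 [0.5831 0.0761 0.1499] [-0.5 -1.4 -1.7]
[-1.57091884  0.00159722  0.09006635] 0.03565453395340688 [ 6.75514773e-02  4.41217103e-01  1.48039342e+00 -1.68616358e-04
  1.22157619e+00 -1.59325348e+00]
```

View pics/s3.png

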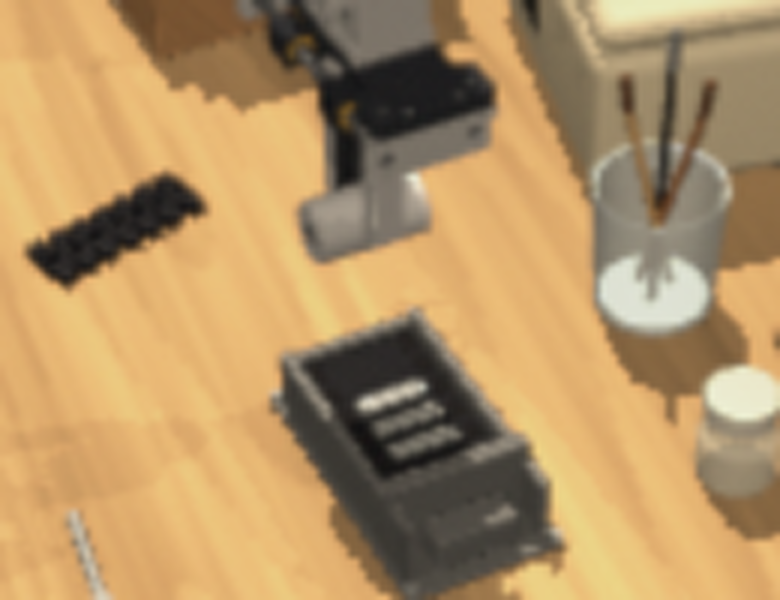

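View pics/t3.png

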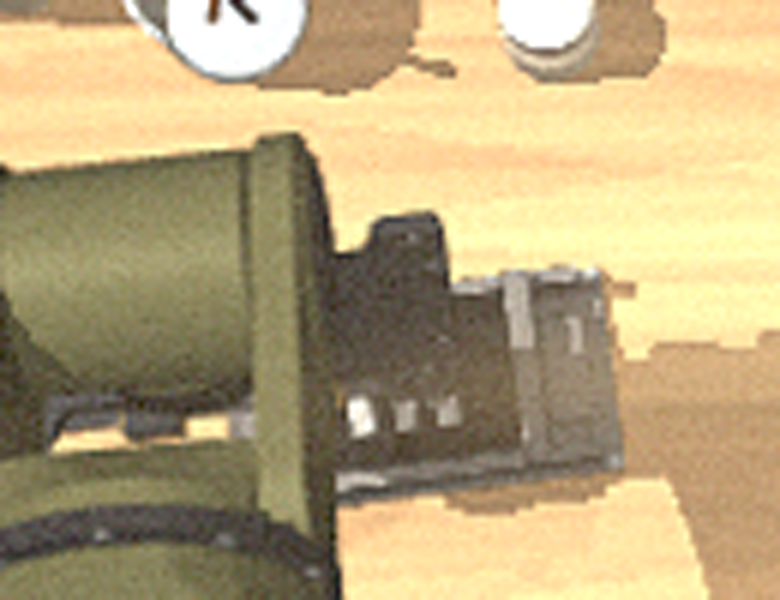

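```bash
python3 - <<'E'
from fit import *
p=ctrl.camera("side"); o=ctrl.get_obs(); print(o["ee_pos"],o["eef_rot"])
r=ctrl.trace("roller",p); print([(b["point"],b["pixels"].sum(),b["confidence"]) for b in r])
m=r[0]["pixels"].astype(np.uint8); pts=np.argwhere(m)[:,::-1].astype(np.int32); h=cv2.convexHull(pts)
mm=np.zeros((384,512),np.uint8); cv2.fillConvexPoly(mm,h,1); ms=mm.astype(float)
z=o["ee_pos"][2]-.002
def c(v): 
    W=place(CYL+[0,0,v[3]-.024],*v[:3]); return np.abs(sil(p,W)-ms).sum()
# fix z
x0=[o["ee_pos"][0],o["ee_pos"][1],o["eef_rot"][2]+np.pi/2]
f=lambda v:c([v[0],v[1],v[2],z])
b=minimize(f,x0,method="Nelder-Mead",options=dict(initial_simplex=[x0,[x0[0]+.005,*x0[1:]],[x0[0],x0[1]+.005,x0[2]],[x0[0],x0[1],x0[2]+.1]]))
print(b.x,np.degrees(b.x[2]),b.fun,f(x0))
E
```

```text
[0.58312475 0.07542535 0.1501891 ] [-1.57097714e+00  1.30771507e-03  8.88634393e-02]
[([245.1, 141.1], np.int64(135), 0.48)]
[0.5796417  0.07317135 1.42159072] 81.45114852992593 47.443137254901956 58.082352941176474
```

Emit:
play_rows(twist=[[0, 0, 0], [0, 0, 0], [0, 0, 0], [0, 0, 0], [0, 0, 0], [0, 0, 0], [0, 0, 0], [0, 0, 0], [0, 0, 0]], travel=[[0.008, 0.012, -0.3], [0, 0, -0.4], [0, 0, -0.4], [0, 0, -0.3], [0, 0, -0.2], [0, 0, -0.1], [0, 0, -0.08], [0, 0, 0], [0, 0, 0]], grip=[1, 1, 1, 1, 1, 1, 1, 1, 1])

```text
time_s: 8.7
ee_pos: [0.5843, 0.0764, 0.0625]
eef_rot: [-1.571, -0.001, 0.09]
force: [-1.2, -0.3, -1.2]
grip_width: 0.0354
```

```bash
python3 look.py s4.png side 210 120 104 80
```

```text
8.75 [0.5843 0.0765 0.0625] [ 0.2 -0.6 -1.2]
```

View pics/s4.png

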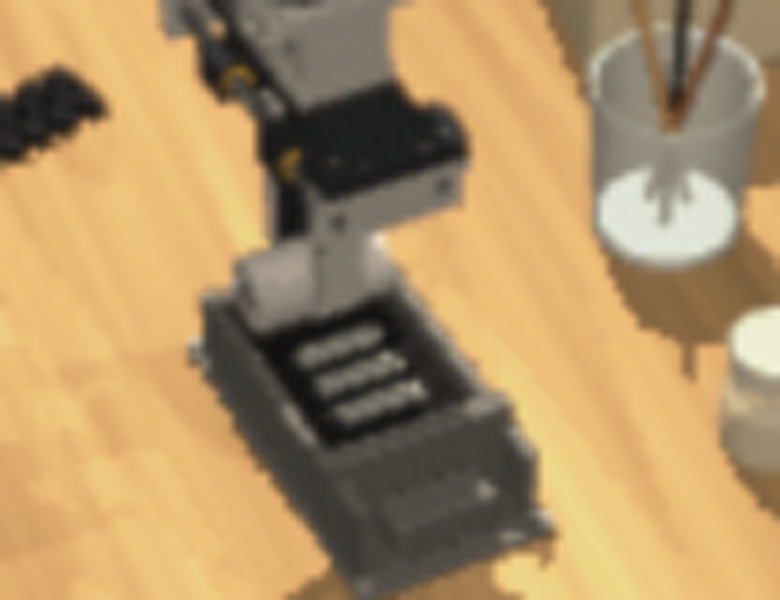

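The roller hangs centred between the guides just above the track, at about (247,155) px.

Emit:
play_rows(twist=[[0, 0, 0], [0, 0, 0], [0, 0, 0], [0, 0, 0], [0, 0, 0]], travel=[[0, 0, -0.04], [0, 0, -0.04], [0, 0, -0.03], [0, 0, 0], [0, 0, 0]], grip=[1, 1, 1, 1, 1])

```text
time_s: 9.25
ee_pos: [0.584, 0.0764, 0.0564]
eef_rot: [-1.571, 0.0, 0.09]
force: [0.2, 0.6, -1.2]
grip_width: 0.0358
```

Emit:
play_rows(twist=[[0, 0, 0], [0, 0, 0], [0, 0, 0], [0, 0, 0], [0, 0, 0], [0, 0, 0], [0, 0, 0], [0, 0, 0]], travel=[[0, 0, -0.01], [0, 0, 0], [0, 0, 0], [0, 0, 0], [0, 0, 0], [0, 0, 0], [0, 0, 0], [0, 0, 0]], grip=[1, 1, 0.3, 0, -0.2, -0.3, -0.3, -0.3])

```text
time_s: 10.05
ee_pos: [0.5839, 0.0764, 0.056]
eef_rot: [-1.571, 0.0, 0.09]
force: [1.2, 0.3, 0.1]
grip_width: 0.0611
```

```bash
python3 look.py s5.png side 210 120 104 80
```

```text
10.1 [0.584  0.0764 0.056 ] [ 0.4  0.6 -0.2]
```

View pics/s5.png

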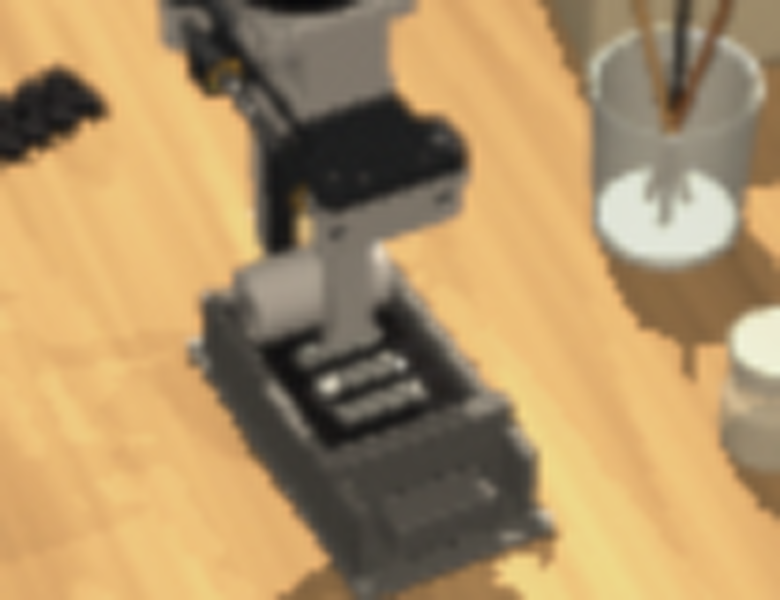

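Emit:
play_rows(twist=[[0, 0, 0], [0, 0, 0], [0, 0, 0], [0, 0, 0], [0, 0, 0], [0, 0, 0], [0, 0, 0], [0, 0, 0], [0, 0, 0], [0, 0, 0]], travel=[[0, 0, 0.1], [0, 0, 0.3], [0, 0, 0.3], [0, 0, 0.3], [0, 0, 0.1], [0, 0, 0], [0, 0, 0], [0, 0, 0], [0, 0, 0], [0, 0, 0]], grip=[-0.3, -0.3, -0.3, -0.2, 1, 1, 1, 1, 1, 1])

```text
time_s: 11.1
ee_pos: [0.5838, 0.0764, 0.1106]
eef_rot: [-1.571, 0.001, 0.09]
force: [-0.2, 0.2, -0.1]
grip_width: 0.0122
```

```bash
python3 look.py s6.png side 210 120 104 80
```

```text
11.15 [0.5839 0.0764 0.1107] [-0.9  0.2  0.7]
```

View pics/s6.png

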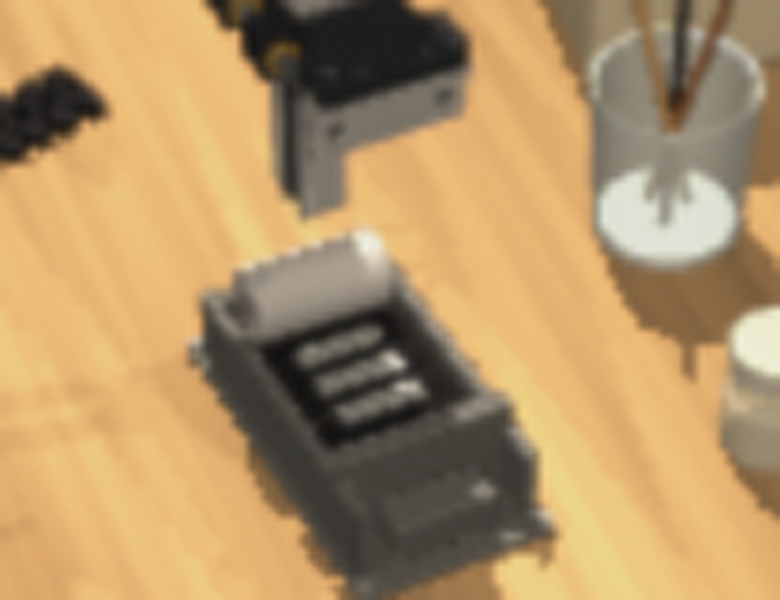

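The roller now lies free at the start, at about (252,157) px. I'll fit its pose in the side view and compare it with the TCP.

```bash
cat > rfit.py <<'E'
from fit import *
J=(.5884,.0264,np.radians(-84.8))
def rfit(z=.054):
    p=ctrl.camera("side"); r=ctrl.trace("roller",p)
    r=[b for b in r if b["pixels"].sum()>200] or r
    ms=r[0]["pixels"].astype(float)
    a=np.radians(95.2)
    best=None
    for xs in (-.05,-.02,.01,.03):
        c0=place([[xs,0,0]],*J)[0][:2]
        x0=[*c0]
        f=lambda v: np.abs(sil(p,place(CYL+[0,0,z-.024],v[0],v[1],a))-ms).sum()
        b=minimize(f,x0,method="Nelder-Mead",options=dict(initial_simplex=[x0,[x0[0]+.008,x0[1]],[x0[0],x0[1]+.008]]))
        if best is None or b.fun<best.fun: best=b
    d=best.x-J[:2]; ex=np.array([np.cos(J[2]),np.sin(J[2])]); ey=np.array([-ex[1],ex[0]])
    print("roller world",np.round(best.x,4),"jig xy mm",round(d@ex*1e3,1),round(d@ey*1e3,1),"err",best.fun,"conf",r[0]["confidence"],ms.sum())
    o=ctrl.get_obs(); d=o["ee_pos"][:2]-J[:2]; print("t",o["time_s"],"tcp",np.round(o["ee_pos"],4),"tcp jig mm",round(d@ex*1e3,1),round(d@ey*1e3,1),o["eef_rot"],o["grip_width"],o["force"].round(1))
if __name__=="__main__": rfit()
E
python3 rfit.py
```

```text
roller world [0.5849 0.0752] jig xy mm -48.9 0.9 err 33.00392156862745 conf 0.75 192.0
t 11.25 tcp [0.5839 0.0764 0.1108] tcp jig mm -50.2 0.1 [-1.57082051e+00  1.76529791e-04  9.00664529e-02] 0.001506374391379728 [ 0.9 -0.3  0.2]
```

Emit:
play_rows(twist=[[0, 0, 0], [0, 0, 0], [0, 0, 0], [0, 0, 0], [0, 0, 0], [0, 0, 0]], travel=[[-0.007, 0.08, 0], [-0.008, 0.085, 0], [0, 0, -0.2], [0, 0, -0.2], [0, 0, -0.14], [0, 0, 0]], grip=[1, 1, 1, 1, 1, 1], force=20)

```text
time_s: 11.85
ee_pos: [0.5825, 0.0845, 0.0823]
eef_rot: [-1.571, 0.002, 0.09]
force: [-0.6, -1.2, -0.4]
grip_width: 0.0007
```

Emit:
play_rows(twist=[[0, 0, 0], [0, 0, 0], [0, 0, 0], [0, 0, 0]], travel=[[0, 0, -0.02], [0, 0, -0.02], [0, 0, -0.02], [0, 0, 0]], grip=[1, 1, 1, 1])

```text
time_s: 12.25
ee_pos: [0.5832, 0.0847, 0.081]
eef_rot: [-1.571, -0.0, 0.09]
force: [0.3, -0.5, 0.1]
grip_width: 0.0006
```

Emit:
play_rows(twist=[[0, 0, 0], [0, 0, 0], [0, 0, 0], [0, 0, 0]], travel=[[0, 0, -0.01], [0, 0, -0.01], [0, 0, -0.01], [0, 0, 0]], grip=[1, 1, 1, 1])

```text
time_s: 12.65
ee_pos: [0.5832, 0.0847, 0.0794]
eef_rot: [-1.571, 0.0, 0.09]
force: [0.2, -0.8, 0.3]
grip_width: 0.0008
```

Emit:
play_rows(twist=[[0, 0, 0], [0, 0, 0], [0, 0, 0]], travel=[[0, 0, -0.01], [0, 0, -0.01], [0, 0, 0]], grip=[1, 1, 1])

```text
time_s: 12.95
ee_pos: [0.5832, 0.0847, 0.0785]
eef_rot: [-1.571, -0.0, 0.09]
force: [-0.5, 0.3, 1.2]
grip_width: 0.0009
```

Emit:
play_rows(twist=[[0, 0, 0], [0, 0, 0], [0, 0, 0]], travel=[[0, 0, -0.01], [0, 0, -0.01], [0, 0, 0]], grip=[1, 1, 1])

```text
time_s: 13.25
ee_pos: [0.5832, 0.0847, 0.0774]
eef_rot: [-1.571, -0.0, 0.09]
force: [0.1, 0.5, 0.6]
grip_width: 0.0005
```

Emit:
play_rows(twist=[[0, 0, 0], [0, 0, 0], [0, 0, 0]], travel=[[0, 0, -0.01], [0, 0, -0.01], [0, 0, 0]], grip=[1, 1, 1])

```text
time_s: 13.55
ee_pos: [0.5832, 0.0847, 0.0764]
eef_rot: [-1.571, 0.0, 0.09]
force: [0.2, 0.3, 2.2]
grip_width: 0.0006
```

Emit:
play_rows(twist=[[0, 0, 0], [0, 0, 0], [0, 0, 0]], travel=[[0, 0, -0.01], [0, 0, -0.01], [0, 0, 0]], grip=[1, 1, 1])

```text
time_s: 13.85
ee_pos: [0.5832, 0.0847, 0.0754]
eef_rot: [-1.571, 0.0, 0.09]
force: [0.3, 0.6, 1.2]
grip_width: 0.0005
```

Emit:
play_rows(twist=[[0, 0, 0], [0, 0, 0], [0, 0, 0]], travel=[[0, 0, -0.01], [0, 0, -0.01], [0, 0, 0]], grip=[1, 1, 1])

```text
time_s: 14.15
ee_pos: [0.5833, 0.0847, 0.0746]
eef_rot: [-1.571, -0.0, 0.09]
force: [-1.5, 0.9, 4.6]
grip_width: 0.0003
```

Emit:
play_rows(twist=[[0, 0, 0], [0, 0, 0]], travel=[[0, 0, -0.01], [0, 0, 0]], grip=[1, 1])

```text
time_s: 14.35
ee_pos: [0.5834, 0.0848, 0.0744]
eef_rot: [-1.571, -0.001, 0.09]
force: [-1.4, 1.6, 6.9]
grip_width: 0.0005
```

Emit:
play_rows(twist=[[0, 0, 0], [0, 0, 0]], travel=[[0, 0, 0], [0, 0, 0]], grip=[1, 1])

```text
time_s: 14.55
ee_pos: [0.5834, 0.0848, 0.0744]
eef_rot: [-1.571, -0.001, 0.09]
force: [-1.8, 0.8, 7.3]
grip_width: 0.0001
```

Emit:
play_rows(twist=[[0, 0, 0], [0, 0, 0], [0, 0, 0], [0, 0, 0], [0, 0, 0], [0, 0, 0]], travel=[[0, 0, -0.007], [0, 0, 0], [0.0045, -0.05, 0], [0.0045, -0.05, 0], [0.0045, -0.05, 0], [0.0045, -0.05, 0]], grip=[1, 1, 1, 1, 1, 1])

```text
time_s: 15.15
ee_pos: [0.5844, 0.0748, 0.0751]
eef_rot: [-1.571, -0.001, 0.09]
force: [-7.5, 1.3, 18.8]
grip_width: 0.0006
```

Emit:
play_rows(twist=[[0, 0, 0], [0, 0, 0]], travel=[[0.0045, -0.05, 0], [0.0045, -0.05, 0]], grip=[1, 1])

```text
time_s: 15.35
ee_pos: [0.5849, 0.0697, 0.0753]
eef_rot: [-1.571, -0.001, 0.09]
force: [-7.4, 0.4, 20.2]
grip_width: 0.0005
```

Emit:
play_rows(twist=[[0, 0, 0]], travel=[[0, 0, 0.03]], grip=[1])

```text
time_s: 15.45
ee_pos: [0.5846, 0.0694, 0.0759]
eef_rot: [-1.571, -0.0, 0.09]
force: [-1.1, -0.4, 2.0]
grip_width: 0.0004
```

Emit:
play_rows(twist=[[0, 0, 0]], travel=[[0, 0, 0]], grip=[1])

```text
time_s: 15.55
ee_pos: [0.5847, 0.0695, 0.0756]
eef_rot: [-1.571, -0.001, 0.09]
force: [-2.4, 0.3, 7.7]
grip_width: 0.0006
```

```bash
python3 look.py s7.png side 210 120 104 80; python3 rfit.py
```

```text
15.6 [0.5847 0.0696 0.0756] [-3.3 -0.7  8.9]
roller world [0.5844 0.0624] jig xy mm -36.3 -0.7 err 55.741176470588236 conf 0.51 171.0
t 15.7 tcp [0.5847 0.0696 0.0756] tcp jig mm -43.4 0.2 [-1.57095721e+00 -4.95375067e-04  9.00785943e-02] 0.00034450627753539073 [-3.  -0.5  8.6]
```

View pics/s7.png

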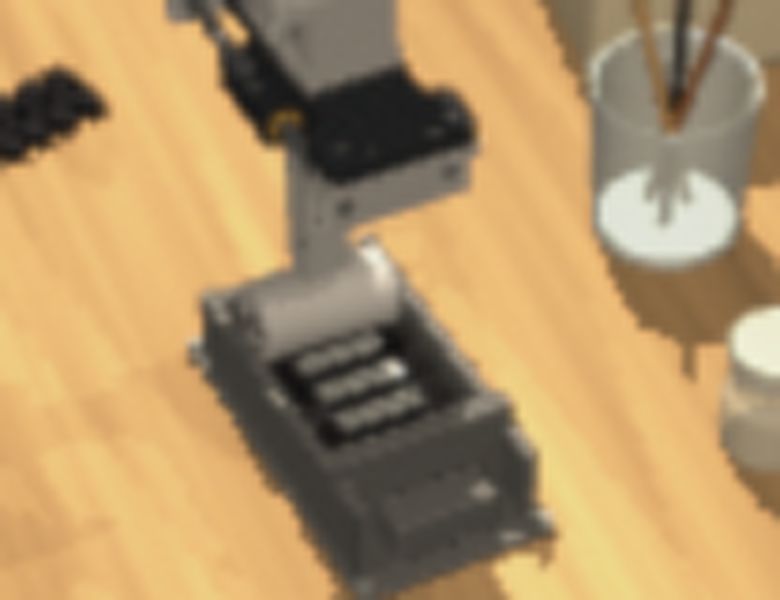

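Emit:
play_rows(twist=[[0, 0, 0], [0, 0, 0]], travel=[[0.002, -0.02, 0], [0.002, -0.02, 0]], grip=[1, 1])

```text
time_s: 15.9
ee_pos: [0.5849, 0.0677, 0.0756]
eef_rot: [-1.571, -0.0, 0.09]
force: [-3.3, 0.5, 8.2]
grip_width: 0.0003
```

Emit:
play_rows(twist=[[0, 0, 0], [0, 0, 0]], travel=[[0.002, -0.02, 0], [0.002, -0.02, 0]], grip=[1, 1])

```text
time_s: 16.1
ee_pos: [0.585, 0.0657, 0.0756]
eef_rot: [-1.571, -0.0, 0.09]
force: [-3.1, -0.6, 8.8]
grip_width: 0.0005
```

Emit:
play_rows(twist=[[0, 0, 0], [0, 0, 0], [0, 0, 0]], travel=[[0.003, -0.03, 0], [0.003, -0.03, 0], [0.003, -0.03, 0]], grip=[1, 1, 1])

```text
time_s: 16.4
ee_pos: [0.5854, 0.0613, 0.0755]
eef_rot: [-1.571, -0.0, 0.09]
force: [-3.1, 1.6, 8.1]
grip_width: 0.0006
```

Emit:
play_rows(twist=[[0, 0, 0], [0, 0, 0]], travel=[[0.003, -0.03, 0], [0.003, -0.03, 0]], grip=[1, 1])

```text
time_s: 16.6
ee_pos: [0.5857, 0.0582, 0.0754]
eef_rot: [-1.571, -0.0, 0.09]
force: [-2.4, 0.5, 6.9]
grip_width: 0.0007
```

Emit:
play_rows(twist=[[0, 0, 0], [0, 0, 0]], travel=[[0.003, -0.03, -0.003], [0.003, -0.03, -0.003]], grip=[1, 1])

```text
time_s: 16.8
ee_pos: [0.586, 0.0551, 0.0751]
eef_rot: [-1.571, -0.0, 0.09]
force: [-2.9, -0.5, 7.9]
grip_width: 0.0004
```

Emit:
play_rows(twist=[[0, 0, 0], [0, 0, 0]], travel=[[0.003, -0.03, 0], [0.003, -0.03, 0]], grip=[1, 1])

```text
time_s: 17.0
ee_pos: [0.5862, 0.0521, 0.0748]
eef_rot: [-1.571, 0.0, 0.09]
force: [-0.7, -0.8, 4.1]
grip_width: 0.0004
```

```bash
python3 look.py s8.png side 210 120 104 80; sed -i 's/z=.054/z=.050/' rfit.py; python3 rfit.py
```

```text
17.05 [0.5862 0.0519 0.0747] [-2.1 -0.7  3.8]
roller world [0.3222 1.5956] jig xy mm -1586.9 -122.9 err 241.0 conf 0.41 241.0
t 17.15 tcp [0.5862 0.0521 0.0747] tcp jig mm -25.8 0.1 [-1.57089515e+00  3.02384099e-04  8.99607283e-02] 0.0004513851231414591 [-2.1 -0.5  4.8]
```

View pics/s8.png

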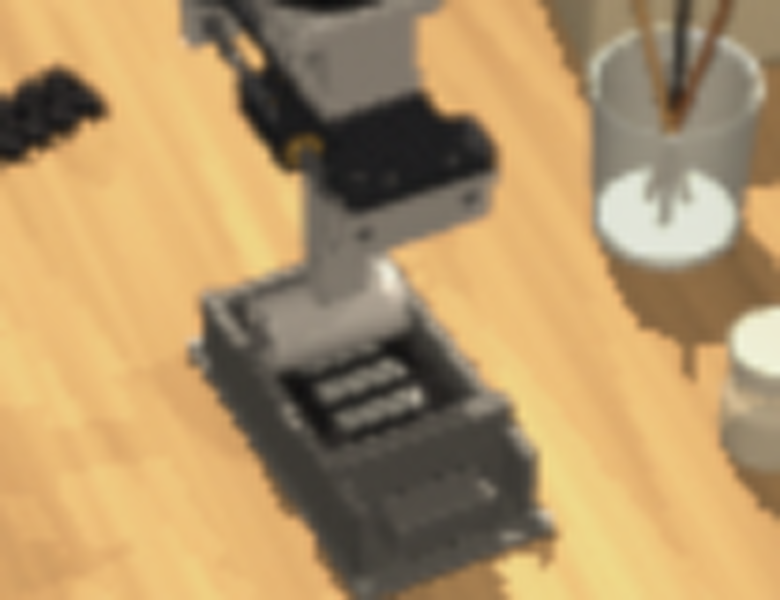

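Emit:
play_rows(twist=[[0, 0, 0], [0, 0, 0], [0, 0, 0], [0, 0, 0], [0, 0, 0]], travel=[[0, 0, 0.1], [0, 0, 0.15], [-0.015, 0.16, 0], [-0.015, 0.17, 0], [0, 0, 0]], grip=[1, 1, 1, 1, 1])

```text
time_s: 17.65
ee_pos: [0.5846, 0.07, 0.0871]
eef_rot: [-1.571, 0.0, 0.091]
force: [0.0, 1.0, -0.5]
grip_width: 0.0003
```

```bash
python3 look.py s9.png side 210 120 104 80; sed -i 's/z=.050/z=.054/' rfit.py; python3 rfit.py
```

```text
17.7 [0.5846 0.0695 0.0871] [ 0.3 -0.1 -0.1]
roller world [1.148  1.2799] jig xy mm -1197.6 670.9 err 269.0 conf 0.55 269.0
t 17.8 tcp [0.5847 0.0688 0.0871] tcp jig mm -42.6 0.1 [-1.57084900e+00  4.20337699e-04  9.04995906e-02] 0.0005354222413287083 [ 0.1  0.3 -1.1]
```

View pics/s9.png

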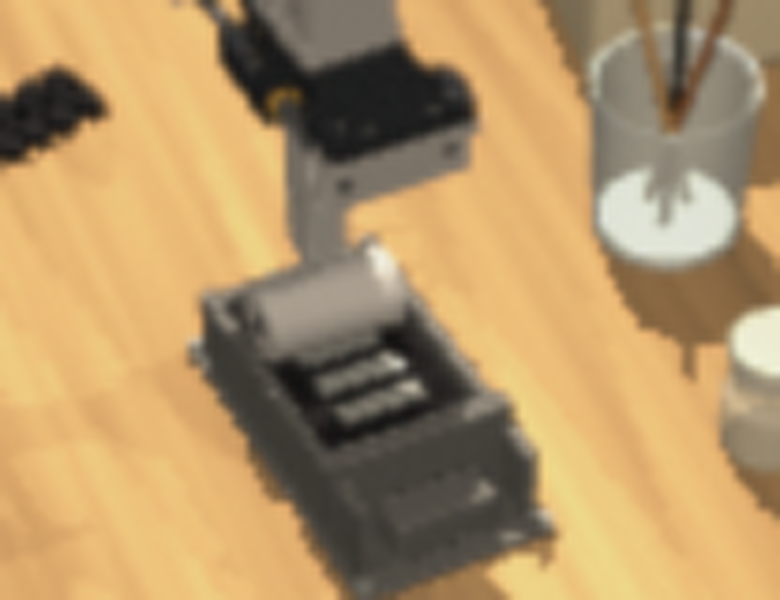

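```bash
sed -i 's/r=\[b for b in r if b\["pixels"\].sum()>200\] or r/r=[b for b in r if 235<b["point"][0]<285 and 140<b["point"][1]<195 and b["pixels"].sum()<400]; print([(b["point"],b["confidence"]) for b in r])/' rfit.py; python3 rfit.py
```

```text
[([250.7, 163.9], 0.6)]
roller world [0.584  0.0627] jig xy mm -36.5 -1.1 err 23.333333333333332 conf 0.6 207.0
t 17.9 tcp [0.5848 0.0686 0.0871] tcp jig mm -42.3 0.2 [-1.57081952e+00  2.53042459e-04  9.00059958e-02] 0.0003314846334785005 [-0.6  0.8 -0.2]
```

Emit:
play_rows(twist=[[0, 0, 0], [0, 0, 0], [0, 0, 0], [0, 0, 0], [0, 0, 0], [0, 0, 0]], travel=[[-0.005, 0.06, 0], [0, 0, -0.08], [0, 0, -0.08], [0, 0, -0.03], [0, 0, -0.02], [0, 0, 0]], grip=[1, 1, 1, 1, 1, 1])

```text
time_s: 18.5
ee_pos: [0.5845, 0.0716, 0.0767]
eef_rot: [-1.571, 0.0, 0.09]
force: [0.9, 0.2, 1.1]
grip_width: 0.0005
```

Emit:
play_rows(twist=[[0, 0, 0], [0, 0, 0]], travel=[[0, 0, -0.015], [0, 0, 0]], grip=[1, 1])

```text
time_s: 18.7
ee_pos: [0.5845, 0.0717, 0.0761]
eef_rot: [-1.571, 0.0, 0.09]
force: [-0.0, 0.9, 3.0]
grip_width: 0.0006
```

Emit:
play_rows(twist=[[0, 0, 0], [0, 0, 0]], travel=[[0, 0, -0.015], [0, 0, 0]], grip=[1, 1])

```text
time_s: 18.9
ee_pos: [0.5845, 0.0717, 0.0752]
eef_rot: [-1.571, 0.0, 0.09]
force: [-0.2, -0.7, 1.8]
grip_width: 0.0008
```

Emit:
play_rows(twist=[[0, 0, 0], [0, 0, 0]], travel=[[0, 0, -0.01], [0, 0, 0]], grip=[1, 1])

```text
time_s: 19.1
ee_pos: [0.5845, 0.0717, 0.0747]
eef_rot: [-1.571, 0.0, 0.09]
force: [-0.1, -0.3, 2.2]
grip_width: 0.0004
```

Emit:
play_rows(twist=[[0, 0, 0], [0, 0, 0]], travel=[[0, 0, -0.014], [0, 0, 0]], grip=[1, 1])

```text
time_s: 19.3
ee_pos: [0.5847, 0.0718, 0.0744]
eef_rot: [-1.571, -0.0, 0.09]
force: [-1.0, 0.7, 5.5]
grip_width: 0.0004
```

Emit:
play_rows(twist=[[0, 0, 0], [0, 0, 0]], travel=[[0, 0, -0.01], [0, 0, 0]], grip=[1, 1])

```text
time_s: 19.5
ee_pos: [0.5847, 0.0718, 0.0742]
eef_rot: [-1.571, -0.001, 0.09]
force: [-2.4, 1.1, 8.4]
grip_width: 0.0008
```

Emit:
play_rows(twist=[[0, 0, 0], [0, 0, 0]], travel=[[0.003, -0.03, 0], [0.003, -0.03, 0]], grip=[1, 1])

```text
time_s: 19.7
ee_pos: [0.5851, 0.0689, 0.0746]
eef_rot: [-1.57, -0.001, 0.09]
force: [-4.3, 1.9, 11.9]
grip_width: 0.0004
```

Emit:
play_rows(twist=[[0, 0, 0], [0, 0, 0]], travel=[[0.003, -0.03, 0], [0.003, -0.03, 0]], grip=[1, 1])

```text
time_s: 19.9
ee_pos: [0.5854, 0.066, 0.0749]
eef_rot: [-1.57, -0.001, 0.09]
force: [-6.5, 2.1, 15.1]
grip_width: 0.0004
```

Emit:
play_rows(twist=[[0, 0, 0], [0, 0, 0]], travel=[[0.003, -0.03, 0.014], [0.003, -0.03, 0]], grip=[1, 1])

```text
time_s: 20.1
ee_pos: [0.5856, 0.0628, 0.0753]
eef_rot: [-1.571, -0.001, 0.09]
force: [-6.0, 0.5, 13.4]
grip_width: 0.0003
```

Emit:
play_rows(twist=[[0, 0, 0], [0, 0, 0]], travel=[[0.003, -0.03, 0.003], [0.003, -0.03, 0]], grip=[1, 1])

```text
time_s: 20.3
ee_pos: [0.5858, 0.0597, 0.0755]
eef_rot: [-1.571, -0.001, 0.09]
force: [-5.7, 0.2, 13.7]
grip_width: 0.0005
```

Emit:
play_rows(twist=[[0, 0, 0], [0, 0, 0]], travel=[[0.003, -0.03, 0.008], [0.003, -0.03, 0]], grip=[1, 1])

```text
time_s: 20.5
ee_pos: [0.5861, 0.0566, 0.0756]
eef_rot: [-1.571, -0.0, 0.09]
force: [-5.4, -0.3, 11.7]
grip_width: 0.0007
```

Emit:
play_rows(twist=[[0, 0, 0], [0, 0, 0]], travel=[[0.003, -0.03, 0], [0.003, -0.03, 0]], grip=[1, 1])

```text
time_s: 20.7
ee_pos: [0.5863, 0.0536, 0.0756]
eef_rot: [-1.571, -0.0, 0.09]
force: [-5.7, -1.0, 11.2]
grip_width: 0.0005
```

Emit:
play_rows(twist=[[0, 0, 0], [0, 0, 0]], travel=[[0, -0.03, 0], [0, -0.03, 0]], grip=[1, 1])

```text
time_s: 20.9
ee_pos: [0.5865, 0.0506, 0.0757]
eef_rot: [-1.571, -0.001, 0.09]
force: [-2.7, -0.1, 9.6]
grip_width: 0.0002
```

Emit:
play_rows(twist=[[0, 0, 0], [0, 0, 0]], travel=[[0.002, -0.03, 0], [0.002, -0.03, 0]], grip=[1, 1])

```text
time_s: 21.1
ee_pos: [0.5867, 0.0476, 0.0756]
eef_rot: [-1.571, -0.001, 0.09]
force: [-4.2, 0.6, 9.5]
grip_width: 0.0003
```

Emit:
play_rows(twist=[[0, 0, 0], [0, 0, 0], [0, 0, 0]], travel=[[0.002, -0.03, 0], [0.002, -0.03, 0], [0.002, -0.03, 0]], grip=[1, 1, 1])

```text
time_s: 21.4
ee_pos: [0.587, 0.043, 0.0754]
eef_rot: [-1.571, -0.001, 0.09]
force: [-2.1, -0.5, 5.4]
grip_width: 0.0004
```

```bash
python3 look.py s10.png side 210 120 104 80; sed -i 's/z=.054/z=.051/' rfit.py; python3 rfit.py
```

```text
21.45 [0.587  0.0428 0.0753] [-2.1 -0.5  6.4]
[([252.7, 167.6], 0.48)]
roller world [0.5849 0.0446] jig xy mm -18.4 -1.8 err 41.760784313725495 conf 0.48 195.0
t 21.55 tcp [0.5871 0.0429 0.0754] tcp jig mm -16.6 0.2 [-1.57110620e+00 -6.51550520e-04  9.00198115e-02] 0.000244388932616687 [-1.3 -0.6  5.5]
```

View pics/s10.png

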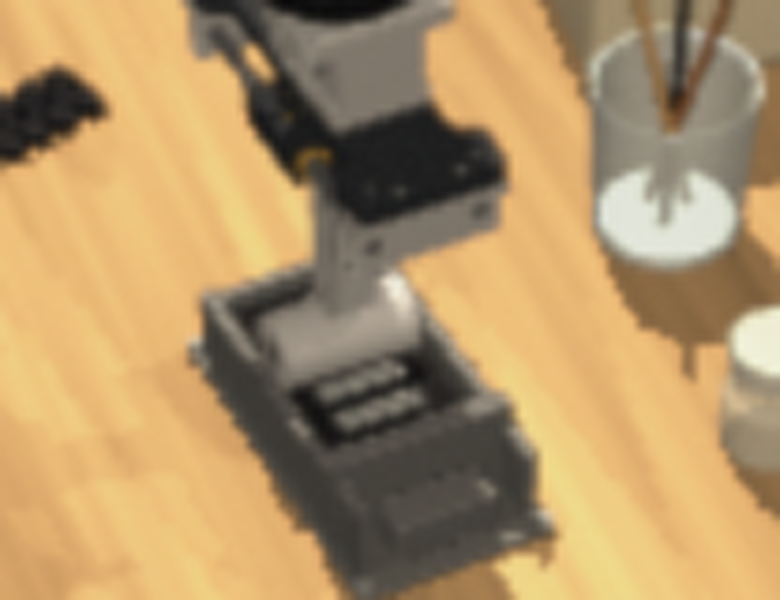

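Emit:
play_rows(twist=[[0, 0, 0], [0, 0, 0], [0, 0, 0], [0, 0, 0], [0, 0, 0]], travel=[[0, 0, 0.1], [0, 0, 0.15], [-0.012, 0.13, 0], [-0.012, 0.13, 0], [0, 0, 0]], grip=[1, 1, 1, 1, 1])

```text
time_s: 22.05
ee_pos: [0.5854, 0.0572, 0.0871]
eef_rot: [-1.571, 0.0, 0.091]
force: [0.3, -1.3, -0.3]
grip_width: 0.0003
```

```bash
python3 look.py s11.png side 210 120 104 80; sed -i 's/z=.051/z=.054/' rfit.py; python3 rfit.py
```

```text
22.1 [0.5854 0.0568 0.0871] [ 0.9  0.5 -0.8]
[([252.9, 166.4], 0.69)]
roller world [0.5853 0.0477] jig xy mm -21.5 -1.2 err 14.850980392156863 conf 0.69 233.0
t 22.2 tcp [0.5856 0.0563 0.0871] tcp jig mm -30.0 -0.1 [-1.57087151e+00  3.34018799e-04  9.03867669e-02] 0.0009554287044808977 [-0.1  0.5 -0. ]
```

View pics/s11.png

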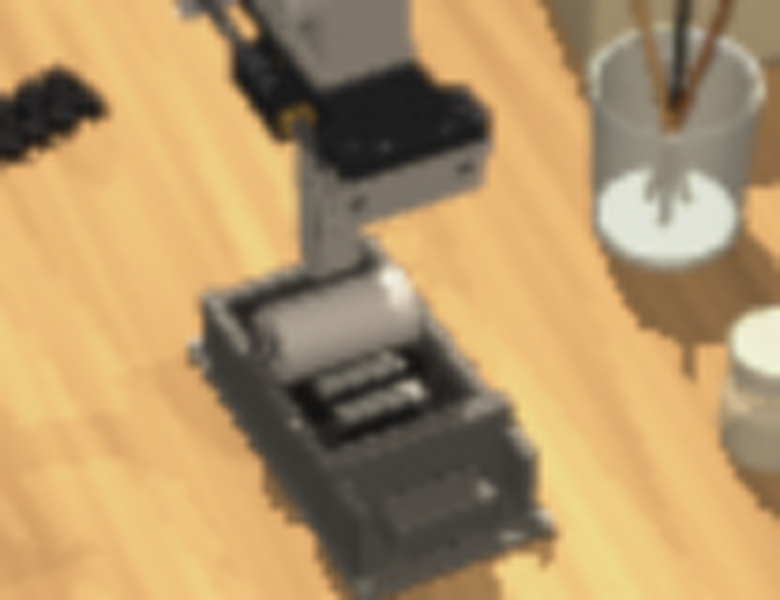

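Emit:
play_rows(twist=[[0, 0, 0], [0, 0, 0], [0, 0, 0], [0, 0, 0], [0, 0, 0]], travel=[[0.003, -0.03, -0.08], [0, 0, -0.08], [0, 0, -0.04], [0, 0, -0.01], [0, 0, 0]], grip=[1, 1, 1, 1, 1])

```text
time_s: 22.7
ee_pos: [0.5858, 0.0546, 0.0768]
eef_rot: [-1.571, 0.0, 0.09]
force: [0.2, -0.2, 2.1]
grip_width: 0.0006
```

Emit:
play_rows(twist=[[0, 0, 0], [0, 0, 0]], travel=[[0, 0, -0.015], [0, 0, 0]], grip=[1, 1])

```text
time_s: 22.9
ee_pos: [0.5858, 0.0547, 0.0761]
eef_rot: [-1.571, -0.0, 0.09]
force: [-0.6, -0.5, 2.2]
grip_width: 0.0005
```

Emit:
play_rows(twist=[[0, 0, 0], [0, 0, 0]], travel=[[0, 0, -0.015], [0, 0, 0]], grip=[1, 1])

```text
time_s: 23.1
ee_pos: [0.5859, 0.0547, 0.0755]
eef_rot: [-1.571, -0.0, 0.09]
force: [0.0, 0.7, 2.5]
grip_width: 0.0005
```

Emit:
play_rows(twist=[[0, 0, 0], [0, 0, 0]], travel=[[0, 0, -0.012], [0, 0, 0]], grip=[1, 1])

```text
time_s: 23.3
ee_pos: [0.586, 0.0548, 0.0752]
eef_rot: [-1.571, -0.001, 0.09]
force: [-2.3, 0.4, 6.9]
grip_width: 0.0002
```

Emit:
play_rows(twist=[[0, 0, 0], [0, 0, 0], [0, 0, 0]], travel=[[0, 0, -0.004], [0.002, -0.03, 0], [0.002, -0.03, 0.002]], grip=[1, 1, 1])

```text
time_s: 23.6
ee_pos: [0.5862, 0.0518, 0.0754]
eef_rot: [-1.571, -0.001, 0.09]
force: [-3.0, 0.8, 10.0]
grip_width: 0.0006
```

Emit:
play_rows(twist=[[0, 0, 0], [0, 0, 0]], travel=[[0.002, -0.03, 0.002], [0.002, -0.03, 0.002]], grip=[1, 1])

```text
time_s: 23.8
ee_pos: [0.5864, 0.0488, 0.0756]
eef_rot: [-1.571, -0.001, 0.09]
force: [-2.2, 0.8, 8.9]
grip_width: 0.0003
```

Emit:
play_rows(twist=[[0, 0, 0], [0, 0, 0], [0, 0, 0]], travel=[[0.002, -0.03, 0.001], [0.002, -0.03, 0], [0.002, -0.03, 0]], grip=[1, 1, 1])

```text
time_s: 24.1
ee_pos: [0.5868, 0.0443, 0.0757]
eef_rot: [-1.571, -0.001, 0.09]
force: [-1.8, 1.5, 8.9]
grip_width: 0.0006
```

Emit:
play_rows(twist=[[0, 0, 0], [0, 0, 0]], travel=[[0.002, -0.03, 0], [0.002, -0.03, 0]], grip=[1, 1])

```text
time_s: 24.3
ee_pos: [0.587, 0.0412, 0.0757]
eef_rot: [-1.571, -0.001, 0.09]
force: [-1.0, 1.4, 9.5]
grip_width: 0.0006
```

Emit:
play_rows(twist=[[0, 0, 0], [0, 0, 0], [0, 0, 0]], travel=[[0.002, -0.03, 0], [0.002, -0.03, 0], [0.002, -0.03, 0]], grip=[1, 1, 1])

```text
time_s: 24.6
ee_pos: [0.5874, 0.0366, 0.0756]
eef_rot: [-1.571, -0.001, 0.09]
force: [-0.7, 0.4, 7.4]
grip_width: 0.0002
```

Emit:
play_rows(twist=[[0, 0, 0], [0, 0, 0], [0, 0, 0]], travel=[[0.002, -0.03, -0.003], [0.002, -0.03, 0], [0.002, -0.03, 0]], grip=[1, 1, 1])

```text
time_s: 24.9
ee_pos: [0.5877, 0.0321, 0.0754]
eef_rot: [-1.571, -0.001, 0.09]
force: [-0.8, -0.2, 6.1]
grip_width: 0.0003
```

Emit:
play_rows(twist=[[0, 0, 0], [0, 0, 0], [0, 0, 0], [0, 0, 0], [0, 0, 0]], travel=[[0, 0, 0.1], [0, 0, 0.15], [-0.01, 0.12, 0], [-0.01, 0.11, 0], [0, 0, 0]], grip=[1, 1, 1, 1, 1])

```text
time_s: 25.4
ee_pos: [0.5861, 0.0446, 0.087]
eef_rot: [-1.571, 0.0, 0.091]
force: [0.1, -0.0, 0.0]
grip_width: 0.0003
```

```bash
python3 look.py s12.png side 210 120 104 80; python3 rfit.py
```

```text
25.45 [0.5861 0.0442 0.087 ] [0.2 0.4 0.5]
[([255.9, 165.6], 0.62), ([262.7, 178.1], 0.31)]
roller world [0.5866 0.038 ] jig xy mm -11.7 -0.7 err 29.39607843137255 conf 0.62 252.0
t 25.55 tcp [0.5862 0.0438 0.087 ] tcp jig mm -17.5 -0.6 [-1.57078326e+00  4.04824232e-04  9.03380539e-02] 0.0007903487482505603 [-0.7 -0.4 -0.3]
```

View pics/s12.png

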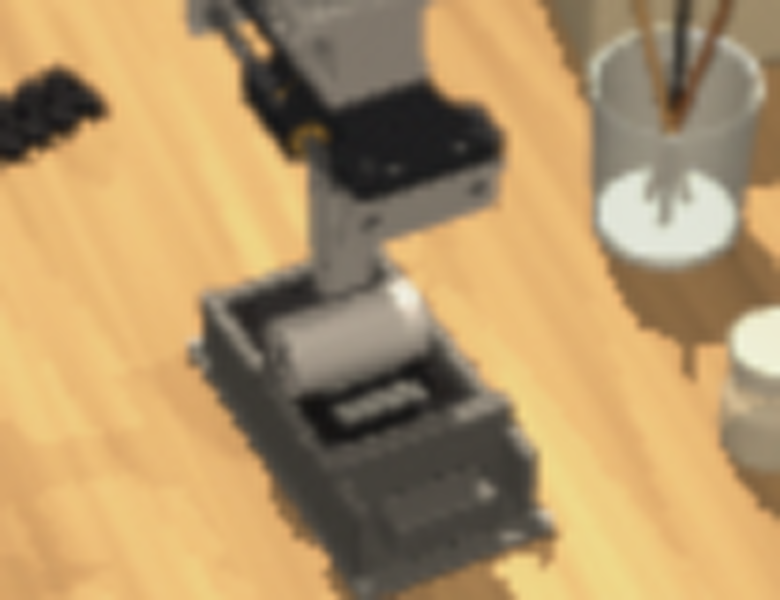

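Emit:
play_rows(twist=[[0, 0, 0], [0, 0, 0], [0, 0, 0], [0, 0, 0], [0, 0, 0], [0, 0, 0]], travel=[[0, 0, -0.08], [0, 0, -0.08], [0, 0, -0.04], [0, 0, -0.02], [0, 0, -0.015], [0, 0, 0]], grip=[1, 1, 1, 1, 1, 1])

```text
time_s: 26.15
ee_pos: [0.5864, 0.0436, 0.0757]
eef_rot: [-1.571, -0.0, 0.09]
force: [-1.1, 1.8, 3.2]
grip_width: -0.0001
```

Emit:
play_rows(twist=[[0, 0, 0], [0, 0, 0]], travel=[[0, 0, -0.01], [0, 0, 0]], grip=[1, 1])

```text
time_s: 26.35
ee_pos: [0.5864, 0.0437, 0.0755]
eef_rot: [-1.571, -0.001, 0.09]
force: [-1.4, 0.3, 6.7]
grip_width: 0.0006
```

Emit:
play_rows(twist=[[0, 0, 0], [0, 0, 0], [0, 0, 0]], travel=[[0, 0, -0.004], [0.002, -0.03, 0], [0.002, -0.03, 0.002]], grip=[1, 1, 1])

```text
time_s: 26.65
ee_pos: [0.5867, 0.0407, 0.0756]
eef_rot: [-1.571, -0.001, 0.09]
force: [-2.6, 0.2, 8.4]
grip_width: 0.0003
```

Emit:
play_rows(twist=[[0, 0, 0], [0, 0, 0]], travel=[[0.002, -0.03, 0.001], [0.002, -0.03, 0.001]], grip=[1, 1])

```text
time_s: 26.85
ee_pos: [0.5869, 0.0376, 0.0757]
eef_rot: [-1.571, -0.001, 0.09]
force: [-2.2, -1.0, 6.9]
grip_width: 0.0004
```

Emit:
play_rows(twist=[[0, 0, 0], [0, 0, 0], [0, 0, 0]], travel=[[0.002, -0.03, -0.005], [0.002, -0.03, 0], [0.002, -0.03, 0]], grip=[1, 1, 1])

```text
time_s: 27.15
ee_pos: [0.5873, 0.0331, 0.0757]
eef_rot: [-1.571, -0.001, 0.09]
force: [-2.7, 0.3, 10.2]
grip_width: 0.0002
```

Emit:
play_rows(twist=[[0, 0, 0], [0, 0, 0]], travel=[[0.002, -0.03, 0], [0.002, -0.03, 0]], grip=[1, 1])

```text
time_s: 27.35
ee_pos: [0.5875, 0.0301, 0.0757]
eef_rot: [-1.571, -0.001, 0.09]
force: [-1.6, 0.0, 8.1]
grip_width: 0.0003
```

Emit:
play_rows(twist=[[0, 0, 0], [0, 0, 0], [0, 0, 0]], travel=[[0.002, -0.03, -0.003], [0.002, -0.03, 0], [0.002, -0.03, 0]], grip=[1, 1, 1])

```text
time_s: 27.65
ee_pos: [0.5878, 0.0255, 0.0754]
eef_rot: [-1.571, -0.001, 0.09]
force: [-1.3, -0.6, 8.0]
grip_width: 0.0001
```

Emit:
play_rows(twist=[[0, 0, 0], [0, 0, 0], [0, 0, 0]], travel=[[0.002, -0.03, -0.003], [0.002, -0.03, -0.003], [0.002, -0.03, 0]], grip=[1, 1, 1])

```text
time_s: 27.95
ee_pos: [0.5881, 0.021, 0.075]
eef_rot: [-1.571, -0.001, 0.09]
force: [-0.9, -1.0, 6.4]
grip_width: 0.0004
```

Emit:
play_rows(twist=[[0, 0, 0], [0, 0, 0], [0, 0, 0], [0, 0, 0], [0, 0, 0]], travel=[[0, 0, 0.1], [0, 0, 0.16], [-0.01, 0.12, 0], [-0.01, 0.12, 0], [0, 0, 0]], grip=[1, 1, 1, 1, 1])

```text
time_s: 28.45
ee_pos: [0.5865, 0.0342, 0.087]
eef_rot: [-1.571, 0.0, 0.091]
force: [-0.3, -0.0, -0.3]
grip_width: 0.0005
```

```bash
python3 look.py s13.png side 210 120 104 80; python3 rfit.py
```

```text
28.5 [0.5866 0.0338 0.087 ] [ 0.9 -0.1  0.1]
[([256.4, 167.9], 0.56)]
roller world [0.5881 0.0277] jig xy mm -1.4 -0.2 err 33.333333333333336 conf 0.56 202.0
t 28.6 tcp [0.5867 0.0333 0.0871] tcp jig mm -7.0 -1.1 [-1.57080784e+00  3.98423808e-04  9.03902797e-02] 0.0005497047221362327 [-0.1 -1.  -0. ]
```

View pics/s13.png

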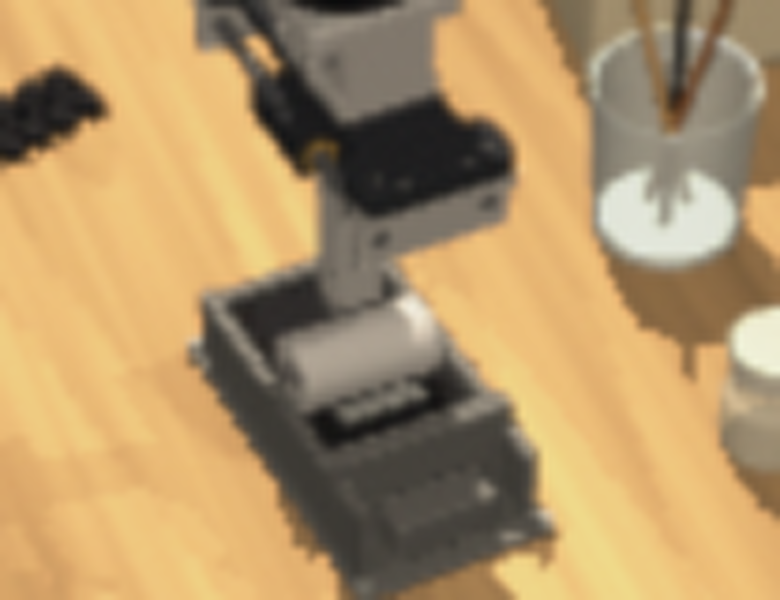

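Emit:
play_rows(twist=[[0, 0, 0], [0, 0, 0], [0, 0, 0], [0, 0, 0], [0, 0, 0], [0, 0, 0]], travel=[[0, 0, -0.08], [0, 0, -0.08], [0, 0, -0.04], [0, 0, -0.02], [0, 0, -0.02], [0, 0, 0]], grip=[1, 1, 1, 1, 1, 1])

```text
time_s: 29.2
ee_pos: [0.5869, 0.0332, 0.0755]
eef_rot: [-1.571, -0.0, 0.09]
force: [-0.5, 0.4, 2.9]
grip_width: 0.0003
```

Emit:
play_rows(twist=[[0, 0, 0], [0, 0, 0]], travel=[[0, 0, -0.008], [0, 0, 0]], grip=[1, 1])

```text
time_s: 29.4
ee_pos: [0.5869, 0.0332, 0.0754]
eef_rot: [-1.571, -0.0, 0.09]
force: [-1.1, 0.4, 6.2]
grip_width: 0.0005
```

Emit:
play_rows(twist=[[0, 0, 0], [0, 0, 0], [0, 0, 0]], travel=[[0, 0, -0.007], [0.002, -0.03, 0], [0.003, -0.03, 0.002]], grip=[1, 1, 1])

```text
time_s: 29.7
ee_pos: [0.5872, 0.0302, 0.0755]
eef_rot: [-1.571, -0.001, 0.09]
force: [-2.6, 1.0, 10.0]
grip_width: 0.0005
```

Emit:
play_rows(twist=[[0, 0, 0], [0, 0, 0]], travel=[[0.003, -0.03, 0.001], [0.003, -0.03, 0]], grip=[1, 1])

```text
time_s: 29.9
ee_pos: [0.5875, 0.0273, 0.0756]
eef_rot: [-1.571, -0.001, 0.09]
force: [-3.4, 1.4, 10.8]
grip_width: 0.0002
```

Emit:
play_rows(twist=[[0, 0, 0], [0, 0, 0], [0, 0, 0]], travel=[[0.002, -0.03, 0.001], [0.002, -0.03, 0], [0.002, -0.03, 0]], grip=[1, 1, 1])

```text
time_s: 30.2
ee_pos: [0.5879, 0.0227, 0.0756]
eef_rot: [-1.571, -0.001, 0.09]
force: [-3.4, 1.0, 10.8]
grip_width: 0.0006
```

Emit:
play_rows(twist=[[0, 0, 0], [0, 0, 0]], travel=[[0.002, -0.03, 0], [0.002, -0.03, 0]], grip=[1, 1])

```text
time_s: 30.4
ee_pos: [0.5881, 0.0197, 0.0756]
eef_rot: [-1.571, -0.001, 0.09]
force: [-2.7, 0.9, 9.4]
grip_width: 0.0002
```

Emit:
play_rows(twist=[[0, 0, 0], [0, 0, 0], [0, 0, 0]], travel=[[0.002, -0.03, 0], [0.002, -0.03, 0], [0.002, -0.03, -0.002]], grip=[1, 1, 1])

```text
time_s: 30.7
ee_pos: [0.5885, 0.0151, 0.0755]
eef_rot: [-1.571, -0.001, 0.09]
force: [-2.4, -0.5, 8.9]
grip_width: 0.0005
```

Emit:
play_rows(twist=[[0, 0, 0], [0, 0, 0], [0, 0, 0]], travel=[[0.002, -0.03, -0.003], [0.002, -0.03, -0.003], [0.002, -0.03, -0.002]], grip=[1, 1, 1])

```text
time_s: 31.0
ee_pos: [0.5888, 0.0105, 0.0751]
eef_rot: [-1.571, -0.001, 0.09]
force: [-1.5, 0.1, 9.2]
grip_width: 0.0002
```

Emit:
play_rows(twist=[[0, 0, 0], [0, 0, 0], [0, 0, 0], [0, 0, 0], [0, 0, 0]], travel=[[0, 0, 0.1], [0, 0, 0.16], [-0.01, 0.12, 0], [-0.01, 0.12, 0], [0, 0, 0]], grip=[1, 1, 1, 1, 1])

```text
time_s: 31.5
ee_pos: [0.5872, 0.0237, 0.087]
eef_rot: [-1.571, 0.0, 0.091]
force: [-0.4, -1.1, -0.4]
grip_width: 0.0007
```

```bash
python3 look.py s14.png side 210 120 104 80; python3 rfit.py
```

```text
31.55 [0.5873 0.0233 0.087 ] [ 0.6 -0.7 -0.2]
[([260.4, 171.2], 0.77)]
roller world [0.5886 0.0148] jig xy mm 11.6 -0.9 err 19.737254901960785 conf 0.77 222.0
t 31.65 tcp [0.5873 0.0228 0.087 ] tcp jig mm 3.5 -1.4 [-1.57077748e+00  4.17164514e-04  9.04278014e-02] 0.0004552046402154974 [ 0.6 -1.1 -0. ]
```

View pics/s14.png

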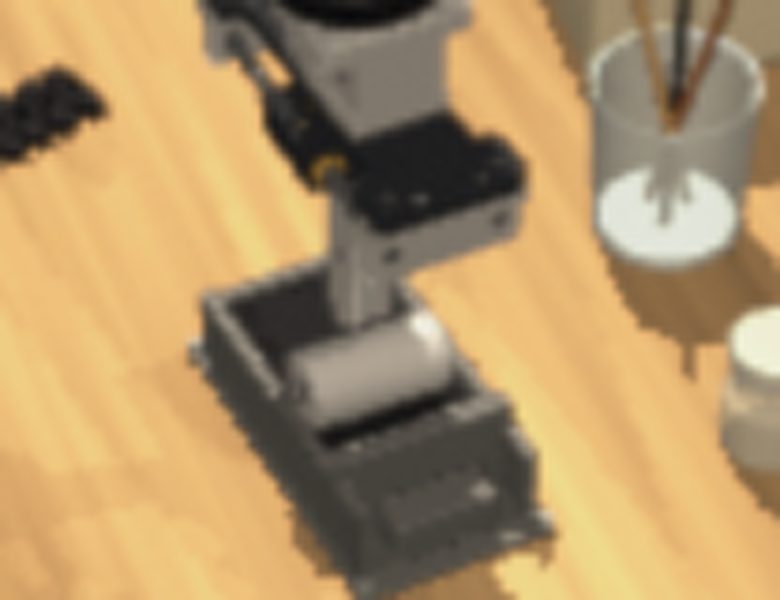

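Emit:
play_rows(twist=[[0, 0, 0], [0, 0, 0], [0, 0, 0], [0, 0, 0], [0, 0, 0], [0, 0, 0]], travel=[[0.002, -0.025, -0.08], [0, 0, -0.08], [0, 0, -0.04], [0, 0, -0.02], [0, 0, -0.02], [0, 0, 0]], grip=[1, 1, 1, 1, 1, 1])

```text
time_s: 32.25
ee_pos: [0.5877, 0.0214, 0.0756]
eef_rot: [-1.571, -0.0, 0.09]
force: [-1.4, 0.4, 4.4]
grip_width: 0.0006
```

Emit:
play_rows(twist=[[0, 0, 0], [0, 0, 0]], travel=[[0, 0, -0.008], [0, 0, 0]], grip=[1, 1])

```text
time_s: 32.45
ee_pos: [0.5877, 0.0214, 0.0754]
eef_rot: [-1.571, -0.001, 0.09]
force: [-2.9, 0.3, 6.8]
grip_width: 0.0004
```

Emit:
play_rows(twist=[[0, 0, 0], [0, 0, 0], [0, 0, 0]], travel=[[0, 0, -0.005], [0.002, -0.03, 0], [0.002, -0.03, 0.002]], grip=[1, 1, 1])

```text
time_s: 32.75
ee_pos: [0.588, 0.0185, 0.0756]
eef_rot: [-1.571, -0.001, 0.09]
force: [-3.3, 0.1, 8.8]
grip_width: 0.0006
```

Emit:
play_rows(twist=[[0, 0, 0], [0, 0, 0]], travel=[[0.002, -0.03, 0.001], [0.002, -0.03, 0]], grip=[1, 1])

```text
time_s: 32.95
ee_pos: [0.5882, 0.0154, 0.0756]
eef_rot: [-1.571, -0.001, 0.09]
force: [-4.2, 0.0, 10.1]
grip_width: 0.0006
```

Emit:
play_rows(twist=[[0, 0, 0], [0, 0, 0], [0, 0, 0]], travel=[[0.002, -0.03, 0.001], [0.002, -0.03, 0], [0.002, -0.03, 0]], grip=[1, 1, 1])

```text
time_s: 33.25
ee_pos: [0.5885, 0.0108, 0.0756]
eef_rot: [-1.571, -0.001, 0.09]
force: [-2.1, -0.4, 8.1]
grip_width: 0.0005
```

Emit:
play_rows(twist=[[0, 0, 0], [0, 0, 0], [0, 0, 0]], travel=[[0.002, -0.03, 0], [0.002, -0.03, 0], [0.002, -0.03, 0]], grip=[1, 1, 1])

```text
time_s: 33.55
ee_pos: [0.5889, 0.0063, 0.0756]
eef_rot: [-1.571, -0.001, 0.09]
force: [-2.9, 0.4, 7.9]
grip_width: 0.0006
```

Emit:
play_rows(twist=[[0, 0, 0], [0, 0, 0], [0, 0, 0]], travel=[[0.002, -0.03, -0.003], [0.002, -0.03, -0.002], [0.002, -0.03, 0]], grip=[1, 1, 1])

```text
time_s: 33.85
ee_pos: [0.5892, 0.0017, 0.0753]
eef_rot: [-1.571, -0.001, 0.09]
force: [-1.6, 0.0, 7.0]
grip_width: 0.0003
```

Emit:
play_rows(twist=[[0, 0, 0], [0, 0, 0], [0, 0, 0]], travel=[[0.002, -0.03, -0.003], [0.002, -0.03, -0.003], [0.002, -0.03, 0]], grip=[1, 1, 1])

```text
time_s: 34.15
ee_pos: [0.5895, -0.0028, 0.0749]
eef_rot: [-1.571, -0.001, 0.09]
force: [0.2, -0.9, 6.1]
grip_width: 0.0007
```

Emit:
play_rows(twist=[[0, 0, 0], [0, 0, 0], [0, 0, 0], [0, 0, 0], [0, 0, 0]], travel=[[0, 0, 0.1], [0, 0, 0.16], [-0.01, 0.12, 0], [-0.01, 0.12, 0], [0, 0, 0]], grip=[1, 1, 1, 1, 1])

```text
time_s: 34.65
ee_pos: [0.5879, 0.0104, 0.087]
eef_rot: [-1.571, 0.0, 0.091]
force: [-0.1, -0.5, -0.2]
grip_width: 0.0006
```

```bash
python3 look.py s15.png side 210 120 104 80; python3 rfit.py
```

```text
34.7 [0.588 0.01  0.087] [-0.4  0.4 -0.3]
[([258.8, 175.2], 0.74), ([253.7, 164.4], 0.16)]
roller world [0.5875 0.004 ] jig xy mm 22.2 -2.9 err 21.376470588235293 conf 0.74 244.0
t 34.8 tcp [0.588  0.0096 0.087 ] tcp jig mm 16.7 -1.9 [-1.57078227e+00  3.71056981e-04  9.04439550e-02] 0.000617366332201592 [ 0.3 -0.3  0.8]
```

View pics/s15.png

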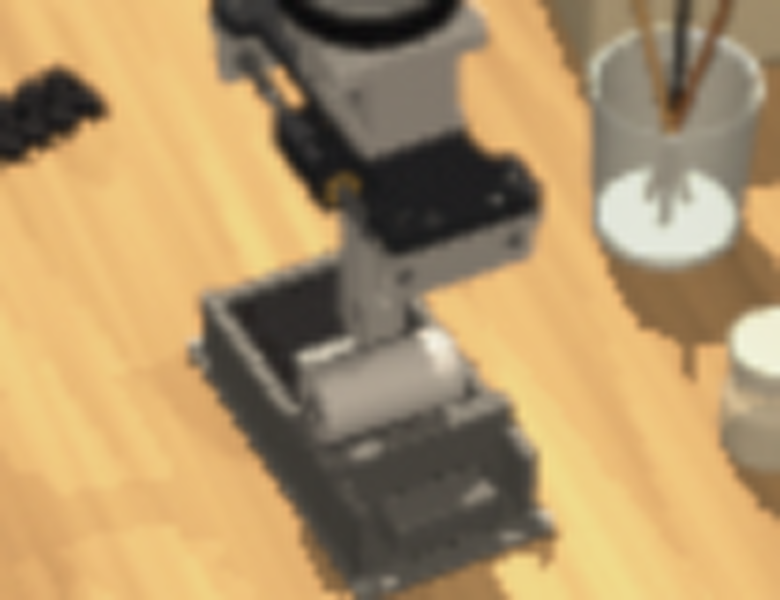

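Emit:
play_rows(twist=[[0, 0, 0], [0, 0, 0], [0, 0, 0], [0, 0, 0], [0, 0, 0], [0, 0, 0]], travel=[[0, 0, -0.08], [0, 0, -0.08], [0, 0, -0.04], [0, 0, -0.02], [0, 0, -0.02], [0, 0, 0]], grip=[1, 1, 1, 1, 1, 1])

```text
time_s: 35.4
ee_pos: [0.5883, 0.0094, 0.0756]
eef_rot: [-1.571, -0.0, 0.09]
force: [-2.3, 0.9, 3.4]
grip_width: 0.0006
```

Emit:
play_rows(twist=[[0, 0, 0], [0, 0, 0]], travel=[[0, 0, -0.008], [0, 0, 0]], grip=[1, 1])

```text
time_s: 35.6
ee_pos: [0.5883, 0.0094, 0.0754]
eef_rot: [-1.571, -0.001, 0.09]
force: [-2.5, 0.6, 5.9]
grip_width: 0.0005
```

Emit:
play_rows(twist=[[0, 0, 0], [0, 0, 0], [0, 0, 0]], travel=[[0, 0, -0.005], [0.003, -0.03, 0], [0.003, -0.03, 0]], grip=[1, 1, 1])

```text
time_s: 35.9
ee_pos: [0.5886, 0.0064, 0.0754]
eef_rot: [-1.571, -0.001, 0.09]
force: [-4.2, 0.6, 10.2]
grip_width: 0.0003
```

Emit:
play_rows(twist=[[0, 0, 0], [0, 0, 0]], travel=[[0.003, -0.03, 0.001], [0.003, -0.03, 0]], grip=[1, 1])

```text
time_s: 36.1
ee_pos: [0.5889, 0.0034, 0.0755]
eef_rot: [-1.571, -0.001, 0.09]
force: [-4.1, -0.4, 9.7]
grip_width: 0.0005
```

Emit:
play_rows(twist=[[0, 0, 0], [0, 0, 0]], travel=[[0.003, -0.03, 0], [0.003, -0.03, 0]], grip=[1, 1])

```text
time_s: 36.3
ee_pos: [0.5891, 0.0003, 0.0755]
eef_rot: [-1.571, -0.0, 0.09]
force: [-5.3, 0.4, 11.1]
grip_width: 0.0005
```

Emit:
play_rows(twist=[[0, 0, 0]], travel=[[0.002, -0.02, 0]], grip=[1])

```text
time_s: 36.4
ee_pos: [0.5892, -0.0007, 0.0755]
eef_rot: [-1.571, -0.0, 0.09]
force: [-3.0, -0.5, 10.6]
grip_width: 0.0004
```

Emit:
play_rows(twist=[[0, 0, 0]], travel=[[0.002, -0.02, 0]], grip=[1])

```text
time_s: 36.5
ee_pos: [0.5893, -0.0017, 0.0755]
eef_rot: [-1.571, -0.0, 0.09]
force: [-4.7, -0.3, 10.6]
grip_width: 0.0004
```

Emit:
play_rows(twist=[[0, 0, 0]], travel=[[0.002, -0.02, 0]], grip=[1])

```text
time_s: 36.6
ee_pos: [0.5895, -0.0025, 0.0755]
eef_rot: [-1.571, -0.001, 0.09]
force: [-3.3, 2.9, 10.0]
grip_width: 0.0006
```

Emit:
play_rows(twist=[[0, 0, 0]], travel=[[0.001, -0.015, 0]], grip=[1])

```text
time_s: 36.7
ee_pos: [0.5896, -0.0031, 0.0756]
eef_rot: [-1.57, -0.001, 0.09]
force: [-2.4, 3.1, 9.5]
grip_width: 0.0004
```

The force along the track rose to 3 N, so the roller is against the stop. I'll lift straight up, clear the view and check.

Emit:
play_rows(twist=[[0, 0, 0], [0, 0, 0], [0, 0, 0], [0, 0, 0], [0, 0, 0], [0, 0, 0], [0, 0, 0], [0, 0, 0], [0, 0, 0], [0, 0, 0]], travel=[[0, 0, 0.1], [0, 0, 0.2], [0, 0, 0.4], [0, 0, 0.5], [0, 0, 0.5], [-0.5, 0, 0.5], [-0.5, -0.3, 0.3], [-0.6, -0.5, 0.3], [-0.6, -0.5, 0], [-0.6, -0.5, 0]], grip=[1, 1, 1, 1, 1, 1, 1, 1, 1, 1])

```text
time_s: 37.7
ee_pos: [0.4482, -0.094, 0.2155]
eef_rot: [-1.571, -0.001, 0.091]
force: [0.4, 0.1, 0.2]
grip_width: 0.0007
```

```bash
python3 look.py s16.png side 210 120 104 80; python3 look.py t16.png top 170 145 104 80;  python3 rfit.py
```

```text
37.75 [ 0.4452 -0.0963  0.2153] [-1.1 -1.   0.9]
37.8 [ 0.4472 -0.0952  0.2156] [0.3 0.  0.6]
[([260.1, 173.5], 0.68)]
roller world [ 5.918e-01 -3.000e-04] jig xy mm 26.9 1.0 err 44.03921568627451 conf 0.68 194.0
t 37.9 tcp [ 0.4494 -0.0937  0.2154] tcp jig mm 107.0 -149.3 [-1.57123118e+00 -1.15459153e-03  8.87047075e-02] 0.0006542428307082639 [ 0.3 -0.1  1. ]
```

View pics/s16.png

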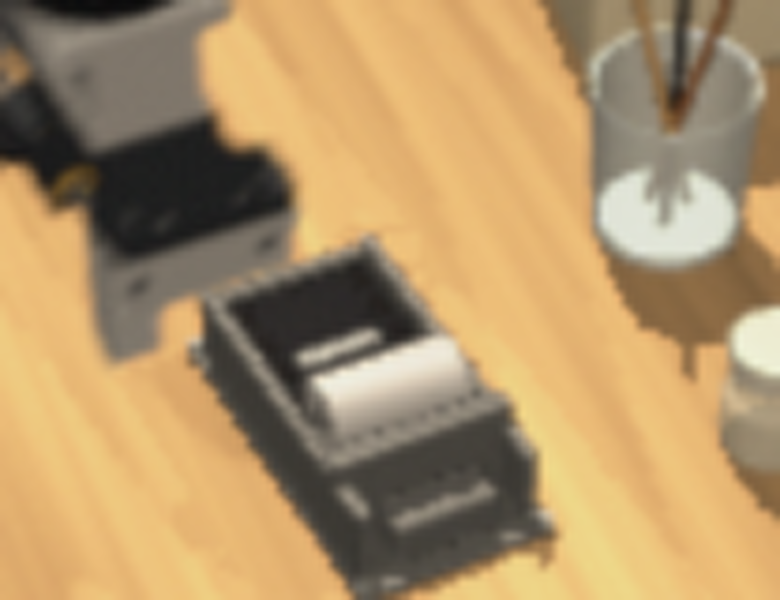

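View pics/t16.png

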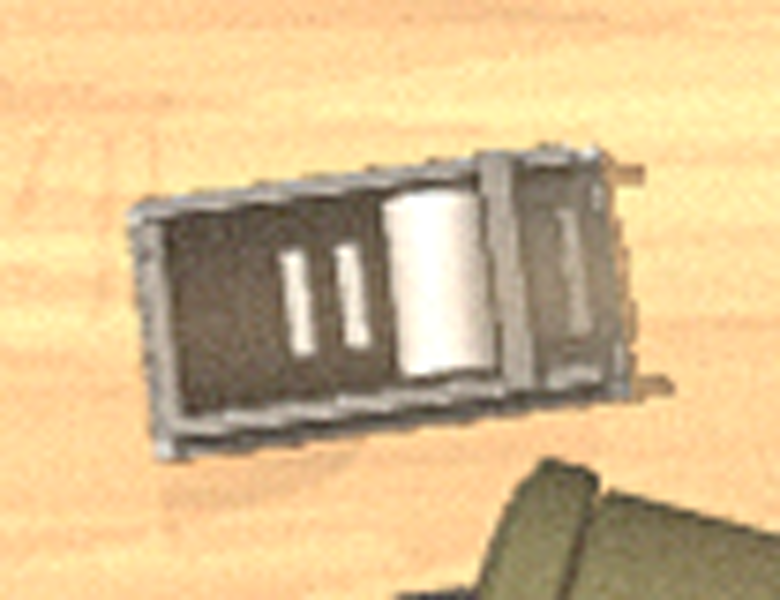

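```bash
python3 - <<'E'
from fit import *
J=(.5884,.0264,np.radians(-84.8))
S0=S["p"]; p=ctrl.camera("side")
print("pred proud",proj(p,place([[-.026,0,.0385]],*J)),"flush",proj(p,place([[-.026,0,.036]],*J)))
for q in(S0,p):
    g=q["img"].astype(float).mean(2)
    for thr in (110,130,150):
        m=np.zeros(g.shape,np.uint8); m[160:169,246:262]=(g>thr)[160:169,246:262]
        N,l,st,ce=cv2.connectedComponentsWithStats(m); i=1+np.argmax(st[1:,4]); print(thr,st[i],ce[i])
k=14
o=[cv2.resize(cv2.cvtColor(q["img"],cv2.COLOR_RGB2BGR)[152:190,240:267],None,fx=k,fy=k,interpolation=cv2.INTER_NEAREST) for q in(S0,p)]
cv2.imwrite("pics/cmp.png",np.hstack(o))
E
```

```text
pred proud [[254.41989722 164.98498777]] flush [[254.43045398 165.52608593]]
110 [249 163  12   6  31] [254.41935484 165.58064516]
130 [250 164  11   4  23] [254.73913043 165.43478261]
150 [250 164  11   4  18] [254.72222222 165.5       ]
110 [250 164  10   5  24] [254.33333333 165.95833333]
130 [250 164  10   4  17] [254.82352941 165.76470588]
150 [250 164  10   4  12] [254.5        165.91666667]
```

View pics/cmp.png

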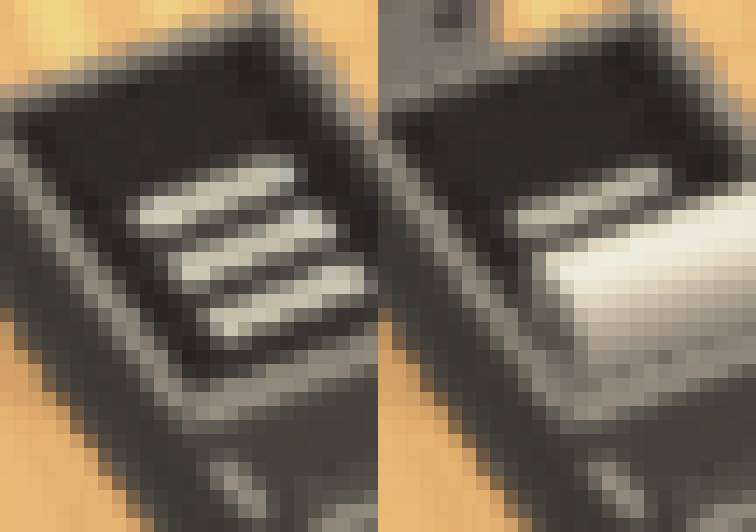

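```bash
python3 - <<'E'
from fit import *
J=(.5884,.0264,np.radians(-84.8))
for cam in("top","side"):
    p=ctrl.camera(cam)
    g=p["img"].astype(float).mean(2)
    W=lambda x,y:place(CYL+[0,0,.03],*place([[x,y,0]],*J)[0][:2],J[2])
    r=ctrl.trace("roller",p); r=[b for b in r if b["pixels"][150:195,200:290].sum()>100]
    if not r: print(cam,"none"); continue
    m=r[0]["pixels"].astype(float)
    f=lambda v: np.abs(sil(p,W(*v))-m).sum()
    x0=[.026,0]; b=minimize(f,x0,method="Nelder-Mead",options=dict(initial_simplex=[x0,[.034,0],[.026,.006]]))
    print(cam,b.x*1e3,b.fun,m.sum(),[round(f([x,b.x[1]]),1) for x in(.022,.024,.026,.028,.030)])
    im=cv2.cvtColor(p["img"],cv2.COLOR_RGB2BGR); u,v=(170,145) if cam=="top" else (215,130); k=7
    im=cv2.resize(cv2.convertScaleAbs(im[v:v+75,u:u+100],alpha=1.5 if cam=="top" else 1),None,fx=k,fy=k,interpolation=cv2.INTER_CUBIC)
    q=cv2.convexHull(((proj(p,W(.028,0))-[u,v]+.5)*k).astype(np.float32)).astype(np.int32); cv2.polylines(im,[q],True,(0,0,255),1)
    q=((proj(p,place([[.046,-.037,.055],[.046,.037,.055]],*J))-[u,v]+.5)*k).astype(np.int32); cv2.polylines(im,[q],False,(0,255,0),1)
    cv2.imwrite(f"pics/fin_{cam}.png",im)
# others moved?
p=ctrl.camera("top"); d=np.abs(cv2.GaussianBlur(p["img"],(5,5),0).astype(int)-cv2.GaussianBlur(T["p"]["img"],(5,5),0).astype(int)).max(2)
cv2.imwrite("pics/diff.png",np.clip(d*4,0,255).astype(np.uint8)); save(p,"top_end.png")
E
```

```text
top none
side [27.71875     0.03515625] 47.462745098039214 191.0 [np.float64(61.3), np.float64(51.3), np.float64(48.6), np.float64(49.6), np.float64(52.5)]
```

View pics/top_end.png

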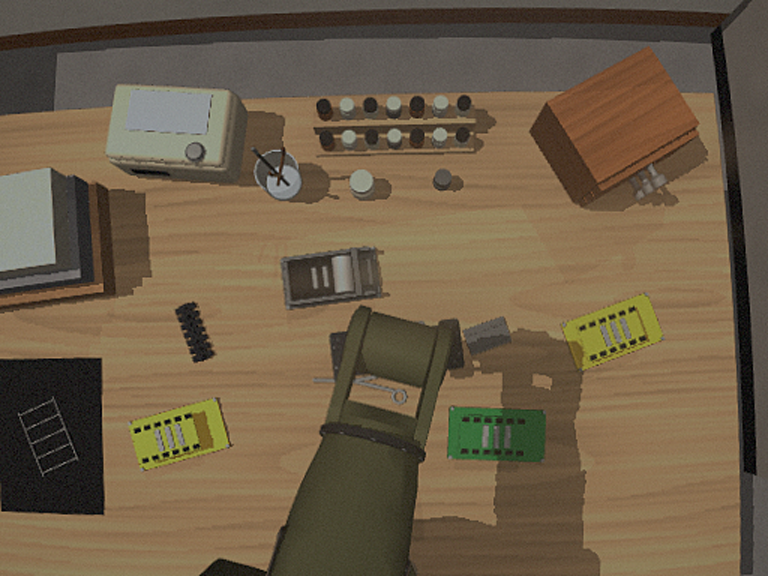

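```bash
python3 - <<'E'
from fit import *
J=(.5884,.0264,np.radians(-84.8)); p=ctrl.camera("top")
im=cv2.cvtColor(p["img"],cv2.COLOR_RGB2BGR); u,v,k=195,158,12
im=cv2.resize(cv2.convertScaleAbs(im[v:v+48,u:u+64],alpha=1.3),None,fx=k,fy=k,interpolation=cv2.INTER_CUBIC)
for x,c in((.028,(0,0,255)),):
    W=place(CYL+[0,0,.03],*place([[x,0,0]],*J)[0][:2],J[2])
    cv2.polylines(im,[cv2.convexHull(((proj(p,W)-[u,v]+.5)*k).astype(np.float32)).astype(np.int32)],True,c,1)
for x,z in((.046,.055),(-.072,.042)):
    q=((proj(p,place([[x,-.037,z],[x,.037,z]],*J))-[u,v]+.5)*k).astype(np.int32); cv2.polylines(im,[q],False,(0,255,0),1)
cv2.imwrite("pics/fin_top.png",im)
E
```

```text
(no output)
```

View pics/fin_top.png

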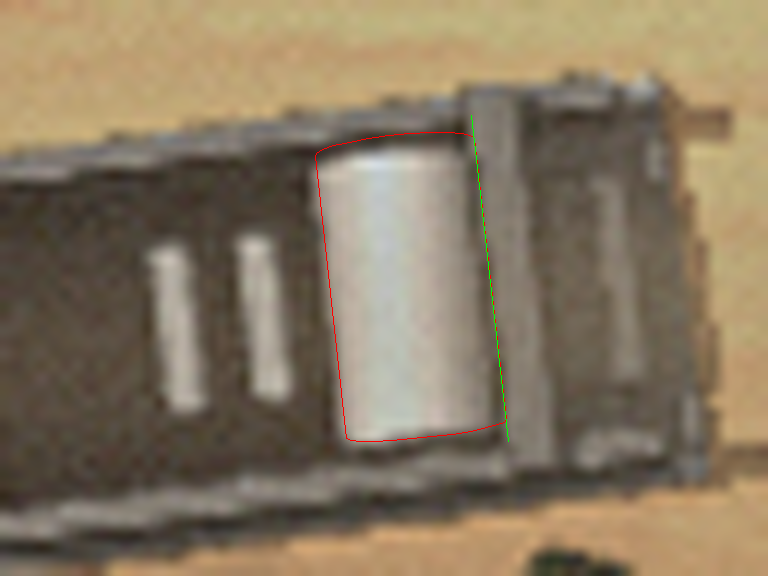

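The roller matches the predicted end pose at about (230,182) px in the top view, and the robot is clear of everything. I'm handing in.

```bash
python3 -c "
from station import ctrl
print(ctrl.get_obs()['time_s']); print(ctrl.hand_in())"
```

```text
38.25
the job is handed in; nothing more can be done
None
```

I laid the roller at the start of the grey jig, let go, rolled it to the end stop in seven short palm strokes, and handed in at 38.25 s. There is one real risk: **the force went too high in the first stroke**. It read about 20 N at the palm for roughly 0.2 s, which with the roller's weight is right at the 22 N crack limit. I backed off at once and saw no damage, but I can't rule out a cracked link.

- **Palm force:** after that first stroke it was mostly 6–11 N, with a brief peak of 15 N in the second stroke and dips to about 4–6 N near the ends of strokes.
- **At the stop:** the force along the track rose to about 3 N at the end. The top view matched the expected end pose to within about 1 mm. The side-view fits gave 26.9 and 27.7 mm against 28 mm, from a poor outline.
- **Caps:** cap 1's shift in the side view fits it being flush, but only at sub-pixel size. Cap 2 was not measured and cap 3 lies partly under the roller. For those two I rely on 8–11 N while crossing and an even palm height along the track.
- **Rolling back:** the roller probably rolled back a few millimetres when I lifted after the first stroke.
- **Other things:** the spare track, tub and jars look unmoved in the last top view. The hemostat is partly hidden by the arm, but what shows looks in place. The arm ended clear, about 0.2 m above the desk.

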